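Set up a fold-flat rack and clamp the card-index boxes in it

TASK

Set up the rack that lies folded on the stock-room counter: snap both of its fold-down ends fully upright, then stand every card-index box from the counter on its base, side by side between the two ends, square to it and with the labelled fronts to the front. Then slide the movable end up until the whole row is pressed snugly together between the two ends, without crushing the boxes. Leave the other things on the counter where they are.

Things in the scene. Friction and masses are not known exactly. Their poses are not given: they have to be found in the camera images.
- rack: Green-painted steel expanding rack, screwed to the counter. Base 120 mm deep (its x; the front is the -x side, towards the robot), 530 mm long (its y), 12 mm thick; boxes stand on its top. Origin: centre of the underside of the base. All faces named below are square to its y axis.
- stop_end: Hinge block of the fixed end of the rack, at its +y end: 104 mm wide (x), 22 mm thick (y), 18 mm high, standing on the base. Origin: middle of the lower edge of its inner face (which looks to the rack's -y), at the level of the base's top; axes as the rack's. The opened flap's inner face is flush with it. The flap's hinge axis runs along x, 22 mm above and 2 mm to +y of the origin.
- stop_flap (a joint): Fold-down end (flap) of the fixed end, rad: 0 = folded flat over the base, pointing to the rack's -y; 1.571 = fully upright, at its stop. Its spring hinge is over-centre at about 0.8: below, it snaps flat; above, upright. About 7 N at the bar start it; it is held by about 0.45 N m. 100 mm wide, 4 mm sheet to 26 mm from the hinge, then an open hand slot, then the grip bar.
- stop_bar (a point): Middle of the round grip bar (10 mm thick, 100 mm long, along the rack's x) at the free edge of the fixed end's flap, 72 mm from its hinge. Folded, it lies 25 mm above the base's top with nothing below it. The hand slot beside it is 82 mm long and 41 mm wide.
- jaw (a joint): Movable end (jaw) of the rack, m: 0 = fully out, grows to 0.25 as it slides to the rack's +y, towards the fixed end. Friction about 2 N; it stays where it is left.
- jaw_block: Hinge block of the movable end, like the fixed end's, mirrored: origin at the middle of the lower edge of its inner face (which looks to the rack's +y), at the level of the base's top; axes as the rack's. The opened flap's inner face is flush with it. The flap's hinge axis runs along x, 22 mm above and 2 mm to -y of the origin.
- jaw_flap (a joint): Flap on the movable end, the same as the other, mirrored: 0 = folded flat over the base, pointing to the rack's +y; 1.571 = upright. Pushing an open flap inward high up would fold it down again, so the jaw is slid by its finger post.
- jaw_bar (a point): Middle of the grip bar of the movable end's flap, 72 mm from its hinge, same size and height as the other.
- jaw_post (a point): Top of the black finger post that slides the jaw: 36 mm (x) by 12 mm (y), its top 52 mm above the base's top, 100 mm outside (to the rack's -y of) the jaw's inner face, on a 6 mm tongue that ends at the post. There is free room over the base on both sides of it.
- box1: Closed card-index box of brown board, standing on the counter (may be absent): 112 mm deep (x), 44 mm thick (y), 84 mm high, 0.2 to 0.4 kg, heavy at the bottom. Origin: centre of its underside. Its front (label and finger pull) is the -x face, turned roughly to the robot at the start. The boxes may stand in the rack in any order.
- box2: Closed card-index box of brown board, standing on the counter (may be absent): 112 mm deep (x), 44 mm thick (y), 84 mm high, 0.2 to 0.4 kg, heavy at the bottom. Origin: centre of its underside. Its front (label and finger pull) is the -x face, turned roughly to the robot at the start. The boxes may stand in the rack in any order.
- box3: Closed card-index box of brown board, standing on the counter (may be absent): 112 mm deep (x), 52 mm thick (y), 84 mm high, 0.2 to 0.4 kg, heavy at the bottom. Origin: centre of its underside. Its front (label and finger pull) is the -x face, turned roughly to the robot at the start. The boxes may stand in the rack in any order.
- box4: Closed card-index box of brown board, standing on the counter (may be absent): 112 mm deep (x), 52 mm thick (y), 84 mm high, 0.2 to 0.4 kg, heavy at the bottom. Origin: centre of its underside. Its front (label and finger pull) is the -x face, turned roughly to the robot at the start. The boxes may stand in the rack in any order.
- box1_front (a point): Centre of the front of box1: the middle of its -x face, 42 mm above its underside.
- box2_front (a point): Centre of the front of box2: the middle of its -x face, 42 mm above its underside.
- box3_front (a point): Centre of the front of box3: the middle of its -x face, 42 mm above its underside.
- box4_front (a point): Centre of the front of box4: the middle of its -x face, 42 mm above its underside.
- stapler: Bystander: black stapler, 135 x 34 x 45 mm high, along its x. Origin: centre of the underside.
- ink_pad: Bystander: flat ink-pad tin, 94 x 44 x 17 mm. Origin: centre of the underside.
- calculator: Bystander: grey desk calculator, 135 x 85 x 16 mm. Origin: centre of the underside.
- tape_dispenser: Bystander: tape dispenser, 150 (x) x 55 x 88 mm high. Origin: centre of the underside.
- hole_punch: Bystander: hole punch, 75 x 115 x 65 mm high. Origin: centre of the underside.
- pen_cup: Bystander: steel pen cup, 80 mm across, 150 mm high with its pens. Origin: centre of the underside.
Not all that is in view belongs to the job. Leave any green or pink look-alike of the box4 alone.

How it is judged:
By the outcome, as a careful person would: the job done as asked, in the order asked, and still so for the second after the job is handed in, with the robot touching nothing.
Of box1, box2, box3, box4 only 2 to 4 are there at a start; the rules pass over those that are not, and their reading is None.
At some moment in a run one of box1, box2, box3, box4 may be knocked a few centimetres aside while the robot is not near it.
Once in a run the grip may slacken for a moment while it holds something.
It also fails if it takes over 210 s, if anything falls off the work surface, if the arm or the gripper's body presses on something with over 40 N, if the wrist force passes 120 N, or if a joint passes its speed limit or range.

ROBOT

A 6-joint arm with a two-finger parallel gripper is mounted at the origin on the work surface. World frame = base frame: x ahead of the robot, y to its left, z up, the work surface at z = 0. Lengths are in m, angles in rad, forces in N, time in s.
With the tool pointing down it reaches from about 0.35 to 0.775 m from the base axis. Payload 7.3 kg.
Tool frame: the origin (TCP) lies at the very end of the fingers, on their centre line; the grasp point (between the pads) lies 19 mm behind it; z points along the fingers, y is the line along which they close (so a half turn about z gives the same grasp; the last joint's range is limited). The gripper opens to 92 mm and grips with 3 to 60 N. Pads are 19 mm wide; open, the fingers measure 130 mm over their backs; the gripper's body (75 mm by 190 mm) begins 47 mm behind the grasp point.
Start: joints at [-1.464, 0.342, 1.524, -0, 1.275, -0.146], TCP at [0.131, -0.508, 0.227] pointing down, gripper open.
Joint ranges: [-2.53, 2.53], [-0.77, 2.02], [0.04, 2.7], [-1, 4.14], [0.28, 2.66], [-3.11, 3.11]. Speed limits (rad/s): [2.57, 2.57, 3.14, 3.14, 3.14, 3.14].

INTERFACE

Orientations are given as [roll, pitch, yaw] about the fixed x, y, z axes, in that order (R = Rz(yaw) Ry(pitch) Rx(roll)).
In Python, from cell import observe, read_camera, get_calibration, hand_in, search_frame gives the robot as it stands.
- The arm moves only by the tool step_arm, never from a script. Its argument "commands" is a list of rows, each an object with "translation": the shift along the tool's x, y, z in mm, a list of three; "roll": the turn about the tool's z in rad. In form: [{"translation": [x, y, z], "roll": roll}, ...]. A call has 1 to 20 rows; each row shifts and turns the commanded pose from where the row before left it, along the tool's axes as they then stand; what a row does not reach is not made up. A row lasts 1/12 s, in which the tool goes at most 41.7 mm and 7.16 degrees, less where a joint would pass 70% of its speed; a pose out of reach is approached as far as the arm can. A call is refused whole if a number of a shift passes 41.7 or a number of a turn 0.125, either way. A call with a gripper value outside its range is refused whole. "fingers" is the opening, from 0 (shut) to 1 (fully open), set as the call begins (left out, the last holds). The fingers move at their own pace and stop on an object; "grip_force" is the grip in N (left out, the last holds). Time passes only in rows, so rows that do not move let the fingers close. It gives the time, the measured TCP pose, the force, the opening and the grip force at its end, in the units of the state.
- observe(): the state, without advancing time (a new reading comes with each control period).
- read_camera(name): name is "scene" or "top"; returns the picture (480x640x3 uint8, red, green, blue); there is no depth.
- get_calibration(name): a dict with "camera_matrix" (3x3 intrinsics, pixels), "world_from_camera" (4x4, takes a point from camera to world coordinates). Camera axes: x right, y up, looking along -z (the intrinsics and any distortion apply to the point x, -y, -z); pixel columns grow to the right and rows downward; lengths in m; the calibration is good to about 2 mm. A picture is of the moment at which its call begins. get_calibration takes no time and is no camera call.
- hand_in(): hands the job in; it is judged then, once.
Trained networks look in the newest picture that a camera, given by its name, has taken for a name from the list of things; names that differ only in an ending like _2 or _b are one class to them, and where a whole thing is asked for, a point or a joint stands for the part that bears it (a point fixed in the world has none). Each returns a list of dicts, best first, with "confidence" (0 to 1); they miss things now and then, are a little off and sometimes report something else, mostly with a low value. They report only what shows in the picture. A call takes as long as a camera call. They do not tell look-alikes from the thing itself.
- search_frame(camera, name): "at" ([x, y, z] in m, in world coordinates, good to about 4 mm: the middle of the surface that is visible of it).
The state is a dict: "time": time; "qpos": joint angles; "qvel": joint speeds; "joint_efforts": joint torques, N m; "tool_pos": TCP position; "tool_rot": TCP orientation; "contact_force": force on the tool from outside, world axes, zero at the start; "torque": the same for the moment, N m; "opening": finger opening in m; "grip_force": force on a finger pad.
Only numpy, scipy, OpenCV 4.12 (cv2) and the standard library are available. Lean on these libraries where they do the work, as an engineer would, in place of code of your own. Each camera call takes 0.05 s, during which the arm holds its last target. There are 200 camera calls.

## Working session

There is one attempt and no reset: what is moved stays moved. The work goes in short steps, Python scripts to look and compute and a tool call to move; the robot and the scene stay as the last step left them, time stands still between calls to the robot, and variables do not carry over. Pictures are saved under pics/ and viewed, at most 14 in all, crops included, and the job is handed in when it is done.

Besides the shell and the picture viewer there is one more tool, called after ">>>" by a JSON object that holds its "fn" and its "kwargs". step_arm: Moves the arm, as the interface text tells. Its arguments: {"type":"object","properties":{"commands":{"type":"array"},"fingers":{"type":"number"},"grip_force":{"type":"number"}},"required":["commands"]}

```bash
mkdir -p pics; ls
python3 - <<'E'
from cell import *
import cv2,numpy as np
for c in ["scene","top"]:
    im=read_camera(c); cv2.imwrite(f"pics/{c}0.png",im[:,:,::-1])
    k=get_calibration(c); print(c,np.round(k["camera_matrix"],1).tolist(),np.round(k["world_from_camera"],3).tolist(),[x for x in k if x not in("camera_matrix","world_from_camera")])
    for n in ["rack","stop_end","stop_bar","jaw_block","jaw_bar","jaw_post","box1","box3","box1_front","box3_front"]:
        print(n,[(np.round(d["at"],3).tolist(),round(d["confidence"],2)) for d in search_frame(c,n)][:6])
print(observe())
E
```

```text
pics
scene [[549.3, 0.0, 327.4], [0.0, 549.3, 244.2], [0.0, 0.0, 1.0]] [[0.429, -0.645, 0.633, 1.596], [0.903, 0.303, -0.304, -0.473], [0.004, 0.702, 0.712, 1.242], [0.0, 0.0, 0.0, 1.0]] []
rack [([0.59, 0.136, 0.008], 0.82), ([0.582, 0.084, 0.03], 0.21)]
stop_end [([0.609, 0.357, 0.036], 0.94)]
stop_bar [([0.605, 0.348, 0.032], 0.86), ([0.604, 0.359, 0.032], 0.44), ([0.452, -0.147, 0.072], 0.18)]
jaw_block [([0.586, 0.062, 0.032], 0.83)]
jaw_bar [([0.58, 0.088, 0.035], 0.79), ([0.388, 0.188, 0.014], 0.4)]
jaw_post [([0.579, 0.037, 0.031], 0.83)]
box1 [([0.483, -0.355, 0.084], 0.86), ([0.647, -0.192, 0.083], 0.83), ([0.451, -0.145, 0.069], 0.75), ([0.627, -0.396, 0.077], 0.58), ([0.448, -0.243, 0.043], 0.46)]
box3 [([0.483, -0.355, 0.084], 0.86), ([0.647, -0.192, 0.083], 0.83), ([0.451, -0.145, 0.069], 0.75), ([0.627, -0.396, 0.077], 0.58), ([0.448, -0.243, 0.043], 0.46)]
box1_front []
box3_front []
top [[491.0, 0.0, 319.0], [0.0, 491.0, 239.4], [0.0, 0.0, 1.0]] [[0.012, 0.998, -0.063, 0.453], [-1.0, 0.012, 0.004, 0.065], [0.005, 0.063, 0.998, 1.471], [0.0, 0.0, 0.0, 1.0]] []
rack [(
[... 775 characters left out ...]
ime': 1.1, 'qpos': array([-1.46395991e+00,  3.41963602e-01,  1.52405558e+00,  1.16293424e-05,
        1.27541906e+00, -1.46000574e-01]), 'qvel': array([ 6.13568915e-05,  2.14334962e-03, -1.40353570e-03, -3.22476188e-04,
        1.52744049e-03, -7.69665787e-04]), 'joint_efforts': array([ 8.65424736e-04, -4.31138992e+01, -2.44483209e+01,  7.20911007e-02,
        4.83070139e-02,  1.24808528e-05]), 'tool_pos': array([ 0.13135807, -0.50833638,  0.22677495]), 'tool_rot': array([3.14143827e+00, 1.14556839e-05, 2.52833601e-01]), 'contact_force': array([-1.1309848 ,  0.12701335, -0.03387864]), 'torque': array([-0.01982957,  0.01636759, -0.00965536]), 'grip_force': 0.0, 'opening': 0.09168664060771826}
```

View pics/scene0.png

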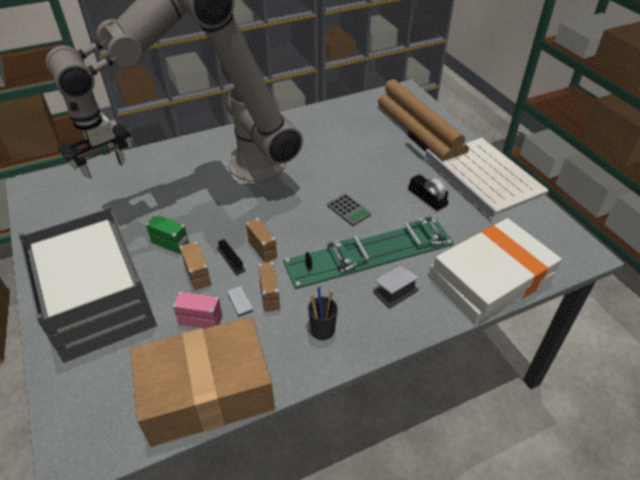

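View pics/top0.png

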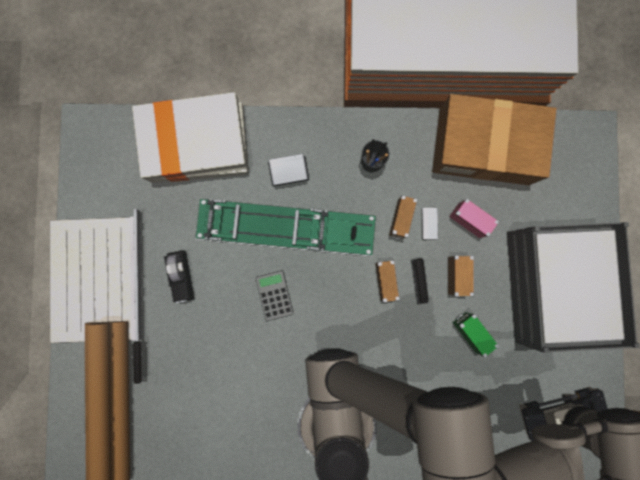

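The scene has three brown boxes, at top pixels (404,217), (388,282) and (463,276). The green and pink look-alikes are at (476,333) and (475,218). The rack lies at (285,228). Next I'll fit silhouettes.

```bash
cat > h.py <<'E'
import numpy as np,cv2
from scipy.optimize import minimize
from cell import *
K={c:get_calibration(c) for c in("top","scene")}
def proj(c,P):
    M=np.linalg.inv(K[c]["world_from_camera"]);P=np.atleast_2d(P)
    q=P@M[:3,:3].T+M[:3,3]; q=q*[1,-1,-1]; u=q@K[c]["camera_matrix"].T
    return u[:,:2]/u[:,2:]
def ray(c,uv,z):
    W=np.array(K[c]["world_from_camera"]);d=np.linalg.inv(K[c]["camera_matrix"])@[uv[0],uv[1],1]
    d=W[:3,:3]@(d*[1,-1,-1]);o=W[:3,3];return o+d*(z-o[2])/d[2]
def cub(x,y,a,L,T,H,z0=0):
    c,s=np.cos(a),np.sin(a)
    return np.array([[x+c*i*L/2-s*j*T/2,y+s*i*L/2+c*j*T/2,z0+k*H] for i in(-1,1) for j in(-1,1) for k in(0,1)])
def hullmask(c,P,S=4):
    m=np.zeros((480*S,640*S),np.uint8)
    cv2.fillConvexPoly(m,cv2.convexHull(((proj(c,P)+.5)*S*16-8).astype(np.int32)),1,shift=4);return m
def mask(im,lo,hi,near):
    h=cv2.cvtColor(im,cv2.COLOR_RGB2HSV);m=cv2.inRange(h,np.array(lo),np.array(hi))
    w=np.zeros_like(m);u,v,r=near;cv2.circle(w,(int(u),int(v)),int(r),255,-1);m&=w
    p=np.argwhere(m)
    o=np.zeros_like(m);cv2.fillConvexPoly(o,cv2.convexHull(p[:,::-1].astype(np.int32)),1);return o
def fit(ms,L,Ts,H,x,y,a=0,z0=0):
    best=None
    big={c:cv2.resize(m,None,fx=4,fy=4,interpolation=cv2.INTER_NEAREST) for c,m in ms.items()}
    def cost(p,T):
        s=0
        for c,m in big.items():
            h=hullmask(c,cub(p[0],p[1],p[2],L,T,H,z0));s+=1-(h&m).sum()/(h|m).sum()
        return s/len(ms)
    for T in Ts:
        r=minimize(cost,[x,y,a],args=(T,),method="Nelder-Mead",options=dict(initial_simplex=[[x,y,a],[x+.01,y,a],[x,y+.01,a],[x,y,a+.15]],xatol=2e-4,fatol=1e-4))
        print("T",T,np.round(r.x,4),"cost",round(r.fun,3))
        if best is None or r.fun<best[0]:best=(r.fun,T,r.x)
    return best
BR=((5,70,40),(20,255,255))
E
cat > f.py <<'E'
from h import *
im={c:cv2.imread(f"pics/{c}0.png")[:,:,::-1].copy() for c in("top","scene")}
for n,(x,y) in dict(A=(.60,-.175),B=(.42,-.13),C=(.435,-.34)).items():
    ms={}
    for c in im:
        u=proj(c,[x+.0,y,.042])[0]
        ms[c]=mask(im[c],*BR,(*u,30 if c=="top" else 34))
    print(n,[int(m.sum()) for m in ms.values()])
    for k in (["top"],["scene"],["top","scene"]): fit({c:ms[c] for c in k},.112,(.044,.052),.084,x,y)
GR=((65,90,30),(95,255,200))
ms={c:mask(im[c],*GR,(*proj(c,[.59,.18,0])[0],105)) for c in im}
for k in (["top"],["scene"],["top","scene"]): fit({c:ms[c] for c in k},.12,(.53,),.012,.59,.18)
for c in im:
    a=proj(c,[.58,.18,.02])[0]
    cv2.imwrite(f"pics/crop_{c}.png",cv2.resize(im[c][int(a[1])-60:int(a[1])+60,int(a[0])-100:int(a[0])+100,::-1],None,fx=4,fy=4,interpolation=cv2.INTER_CUBIC)); print(c,a)
E
python3 f.py
```

```text
A [697, 1092]
T 0.044 [ 0.6133 -0.1848 -0.2714] cost 0.136
T 0.052 [ 0.6131 -0.1844 -0.363 ] cost 0.235
T 0.044 [ 0.6025 -0.1822 -0.2397] cost 0.271
T 0.052 [ 0.5643 -0.1684 -0.3044] cost 0.232
T 0.044 [ 0.6099 -0.1839 -0.2463] cost 0.215
T 0.052 [ 0.6097 -0.1828 -0.3088] cost 0.263
B [693, 1085]
T 0.044 [ 0.427  -0.1387  0.1478] cost 0.118
T 0.052 [ 0.4269 -0.1384  0.264 ] cost 0.221
T 0.044 [ 0.4379 -0.1429  0.0501] cost 0.2
T 0.052 [ 0.4471 -0.1458 -0.0374] cost 0.154
T 0.044 [ 0.4282 -0.1395  0.0989] cost 0.183
T 0.052 [ 0.4283 -0.1409 -0.0043] cost 0.223
C [951, 885]
T 0.044 [ 0.4445 -0.3519 -0.0042] cost 0.061
T 0.052 [ 0.4447 -0.3532  0.0328] cost 0.099
T 0.044 [ 0.4418 -0.3528  0.0517] cost 0.097
T 0.052 [ 0.4414 -0.3522 -0.0206] cost 0.071
T 0.044 [ 0.4447 -0.3529  0.0343] cost 0.09
T 0.052 [ 0.4442 -0.3523 -0.0201] cost 0.089
T 0.53 [ 0.5768  0.1612 -0.0668] cost 0.324
T 0.53 [ 0.577   0.1602 -0.083 ] cost 0.278
T 0.53 [ 0.5769  0.1604 -0.079 ] cost 0.302
top [278.52024175 227.30856588]
scene [375.32458033 245.6881506 ]
```

View pics/crop_top.png

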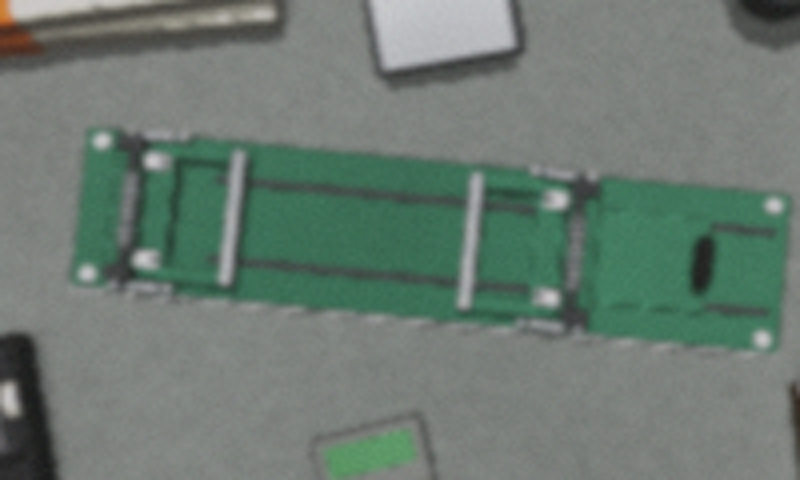

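View pics/crop_scene.png

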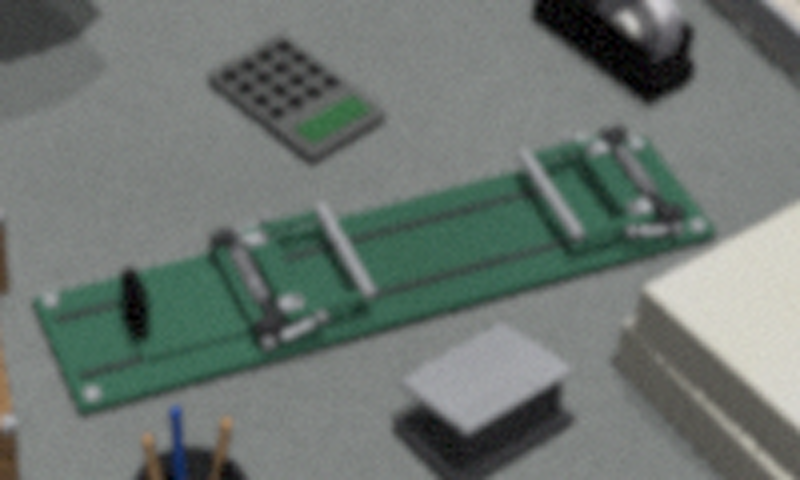

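The crops show, in top-crop pixels, the stop bar at (232,217), the jaw bar at (470,240) and the post at (703,265). The base corners are at (90,128), (790,195), (777,352) and (72,287).

Run:
```python
from h import *
f={"top":(178,167),"scene":(275,185)}
def r(c,x,y,z): return ray(c,(f[c][0]+(x-1.5)/4,f[c][1]+(y-1.5)/4),z)
for c,cs,bars,post in (("top",[(90,128),(790,195),(777,352),(72,287)],[(232,217),(470,240)],(703,265)),("scene",[(650,135),(38,298),(82,412),(715,235)],[(551,195),(347,250)],(130,272))):
    P=np.array([r(c,*q,.012) for q in cs]); print(c,np.round(P[:,:2],4).tolist())
    e=(P[0]+P[3]-P[1]-P[2])/2; print("centre",P.mean(0).round(4),"len",np.linalg.norm(e).round(4),"yaw",np.round(np.arctan2(-e[0],e[1]),4))
    print("bars",[r(c,*b,.037).round(4).tolist() for b in bars],"post",r(c,*post,.064).round(4))
```

```text
top [[0.6639, 0.4164], [0.62, -0.1073], [0.5026, -0.0982], [0.5447, 0.4265]]
centre [0.5828 0.1594 0.012 ] len 0.5259 yaw -0.0818
bars [[0.5959, 0.3046, 0.037], [0.5811, 0.1301, 0.037]] post [ 0.5627 -0.0388  0.064 ]
scene [[0.5495, 0.43], [0.505, -0.0963], [0.6239, -0.1103], [0.6692, 0.4119]]
centre [0.5869 0.1588 0.012 ] len 0.5262 yaw -0.0854
bars [[0.5962, 0.3026, 0.037], [0.5813, 0.1292, 0.037]] post [ 0.5557 -0.0405  0.064 ]
```

>>> {"fn": "step_arm", "kwargs": {"commands": [{"translation": [0,0,0],"roll": 0.112},{"translation": [0,0,0],"roll": 0.112},{"translation": [0,0,0],"roll": 0.112},{"translation": [14,-30,3],"roll": 0},{"translation": [14,-30,3],"roll": 0},{"translation": [14,-30,3],"roll": 0},{"translation": [14,-30,3],"roll": 0},{"translation": [14,-30,3],"roll": 0},{"translation": [14,-30,3],"roll": 0},{"translation": [14,-30,3],"roll": 0},{"translation": [14,-30,3],"roll": 0},{"translation": [14,-30,3],"roll": 0},{"translation": [14,-30,3],"roll": 0},{"translation": [14,-30,3],"roll": 0},{"translation": [14,-30,3],"roll": 0},{"translation": [14,-30,3],"roll": 0},{"translation": [14,-30,3],"roll": 0},{"translation": [14,-30,3],"roll": 0},{"translation": [14,-30,3],"roll": 0},{"translation": [14,-30,3],"roll": 0}], "fingers": 0.33}}

```text
time: 2.77
tool_pos: [0.4116, -0.0182, 0.1758]
tool_rot: [3.141, -0.001, -0.083]
contact_force: [0.2, 0.3, -0.1]
opening: 0.0304
grip_force: 0.0
```

```bash
cat > d.py <<'E'
# usage: d.py x y z yaw -> tool-frame delta (mm), after the turn
import sys,numpy as np
from cell import observe
o=observe();p=o["tool_pos"];w=o["tool_rot"][2]
x,y,z,a=map(float,sys.argv[1:5]);d=np.array([x,y,z])-p
c,s=np.cos(a),np.sin(a)
print("at",p.round(4),"rot",o["tool_rot"].round(3),"t",round(o["time"],2),"F",o["contact_force"].round(1),"open",round(o["opening"],4),"roll",round(w-a,3),"tool mm",np.round(1000*np.array([c*d[0]+s*d[1],s*d[0]-c*d[1],-d[2]]),1),"norm",round(1000*np.linalg.norm(d)))
E
python3 d.py .596 .3036 .12 -.083; python3 -c "from cell import observe as o;print(o()['qpos'].round(2))"
```

```text
at [ 0.4116 -0.0182  0.1758] rot [ 3.141e+00 -1.000e-03 -8.300e-02] t 2.77 F [ 0.2  0.3 -0.1] open 0.0304 roll -0.0 tool mm [ 157.1 -336.    55.8] norm 375
[-0.23  0.19  1.89 -0.    1.06  1.42]
```

>>> {"fn": "step_arm", "kwargs": {"commands": [{"translation": [13,-28,4.5],"roll": 0},{"translation": [13,-28,4.5],"roll": 0},{"translation": [13,-28,4.5],"roll": 0},{"translation": [13,-28,4.5],"roll": 0},{"translation": [13,-28,4.5],"roll": 0},{"translation": [13,-28,4.5],"roll": 0},{"translation": [13,-28,4.5],"roll": 0},{"translation": [13,-28,4.5],"roll": 0},{"translation": [13,-28,4.5],"roll": 0},{"translation": [13,-28,4.5],"roll": 0},{"translation": [13,-28,4.5],"roll": 0},{"translation": [13,-28,4.5],"roll": 0},{"translation": [0,0,0],"roll": 0},{"translation": [0,0,0],"roll": 0},{"translation": [0,0,0],"roll": 0}]}}

```text
time: 4.02
tool_pos: [0.5939, 0.3016, 0.1213]
tool_rot: [3.141, 0.001, -0.083]
contact_force: [0.2, -0.2, 0.3]
opening: 0.0303
grip_force: 0.0
```

```bash
python3 d.py .596 .3036 .022 -.083
```

```text
at [0.5939 0.3016 0.1213] rot [ 3.141e+00  1.000e-03 -8.300e-02] t 4.02 F [ 0.2 -0.2  0.3] open 0.0303 roll 0.0 tool mm [ 2.  -2.2 99.3] norm 99
```

>>> {"fn": "step_arm", "kwargs": {"commands": [{"translation": [2,-2,20],"roll": 0},{"translation": [0,0,20],"roll": 0},{"translation": [0,0,20],"roll": 0},{"translation": [0,0,15],"roll": 0},{"translation": [0,0,12],"roll": 0},{"translation": [0,0,10],"roll": 0},{"translation": [0,0,0],"roll": 0},{"translation": [0,0,0],"roll": 0}]}}

```text
time: 4.68
tool_pos: [0.5965, 0.3034, 0.0249]
tool_rot: [3.141, 0.0, -0.084]
contact_force: [0.3, -0.5, 0.5]
opening: 0.0304
grip_force: 0.0
```

>>> {"fn": "step_arm", "kwargs": {"commands": [{"translation": [0,0,0],"roll": 0},{"translation": [0,0,0],"roll": 0},{"translation": [0,0,0],"roll": 0},{"translation": [0,0,0],"roll": 0},{"translation": [0,0,0],"roll": 0},{"translation": [0,0,0],"roll": 0}], "fingers": 0, "grip_force": 30}}

```text
time: 5.18
tool_pos: [0.5968, 0.3033, 0.0254]
tool_rot: [3.141, -0.001, -0.083]
contact_force: [-1.0, -4.7, 5.1]
opening: 0.0089
grip_force: 30.0
```

>>> {"fn": "step_arm", "kwargs": {"commands": [{"translation": [0,-1.4,-11.4],"roll": 0},{"translation": [0,-3.2,-11.1],"roll": 0},{"translation": [0,-4.9,-10.4],"roll": 0},{"translation": [0,-6.5,-9.5],"roll": 0},{"translation": [0,-7.9,-8.3],"roll": 0},{"translation": [0,-9.2,-7.0],"roll": 0},{"translation": [0,-10.2,-5.4],"roll": 0},{"translation": [0,-10.8,-3.7],"roll": 0},{"translation": [0,-11.4,-2.0],"roll": 0},{"translation": [0,-8.6,-0.3],"roll": 0},{"translation": [0,0,0],"roll": 0},{"translation": [0,0,0],"roll": 0}]}}

```text
time: 6.18
tool_pos: [0.6034, 0.3778, 0.095]
tool_rot: [3.141, -0.002, -0.083]
contact_force: [-0.1, -3.4, 7.5]
opening: 0.0089
grip_force: 30.0
```

>>> {"fn": "step_arm", "kwargs": {"commands": [{"translation": [0,-2,0],"roll": 0},{"translation": [0,0,0],"roll": 0},{"translation": [0,0,0],"roll": 0}]}}

```text
time: 6.43
tool_pos: [0.6034, 0.3782, 0.095]
tool_rot: [3.139, -0.001, -0.083]
contact_force: [-1.9, -7.5, 9.4]
opening: 0.0089
grip_force: 30.0
```

>>> {"fn": "step_arm", "kwargs": {"commands": [{"translation": [0,0,0],"roll": 0},{"translation": [0,0,0],"roll": 0},{"translation": [0,0,0],"roll": 0},{"translation": [0,0,0],"roll": 0},{"translation": [0,0,-20],"roll": 0},{"translation": [0,0,-20],"roll": 0},{"translation": [0,0,-10],"roll": 0},{"translation": [0,0,0],"roll": 0}], "fingers": 0.33}}

```text
time: 7.1
tool_pos: [0.6039, 0.3806, 0.1467]
tool_rot: [-3.139, -0.004, -0.083]
contact_force: [0.1, 0.6, 1.1]
opening: 0.0307
grip_force: 0.0
```

```bash
python3 d.py .5813 .1300 .11 -.083
```

```text
at [0.6039 0.3806 0.1467] rot [-3.139 -0.004 -0.083] t 7.1 F [0.1 0.6 1.1] open 0.0307 roll 0.0 tool mm [ -1.7 251.6  36.7] norm 254
```

>>> {"fn": "step_arm", "kwargs": {"commands": [{"translation": [0,32,0],"roll": 0},{"translation": [0,32,0],"roll": 0},{"translation": [0,32,4],"roll": 0},{"translation": [0,32,5],"roll": 0},{"translation": [-2,32,5],"roll": 0},{"translation": [0,32,5],"roll": 0},{"translation": [0,32,5],"roll": 0},{"translation": [0,27.5,5],"roll": 0},{"translation": [0,0,0],"roll": 0},{"translation": [0,0,0],"roll": 0},{"translation": [0,0,20],"roll": 0},{"translation": [0,0,20],"roll": 0},{"translation": [0,0,20],"roll": 0},{"translation": [0,0,15],"roll": 0},{"translation": [0,0,12],"roll": 0},{"translation": [0,0,5],"roll": 0},{"translation": [0,0,0],"roll": 0},{"translation": [0,0,0],"roll": 0}]}}

```text
time: 8.6
tool_pos: [0.5802, 0.1297, 0.0231]
tool_rot: [-3.141, -0.001, -0.083]
contact_force: [-1.3, -0.5, 0.3]
opening: 0.0305
grip_force: 0.0
```

>>> {"fn": "step_arm", "kwargs": {"commands": [{"translation": [0,0,0],"roll": 0},{"translation": [0,0,0],"roll": 0},{"translation": [0,0,0],"roll": 0},{"translation": [0,0,0],"roll": 0},{"translation": [0,0,0],"roll": 0},{"translation": [0,0,0],"roll": 0}], "fingers": 0, "grip_force": 30}}

```text
time: 9.1
tool_pos: [0.5803, 0.1291, 0.0235]
tool_rot: [3.142, -0.001, -0.083]
contact_force: [0.0, -2.1, 3.3]
opening: 0.0091
grip_force: 30.0
```

Mirrored arc (toward rack -y, which is tool +y).

>>> {"fn": "step_arm", "kwargs": {"commands": [{"translation": [0,1.4,-11.4],"roll": 0},{"translation": [0,3.2,-11.1],"roll": 0},{"translation": [0,4.9,-10.4],"roll": 0},{"translation": [0,6.5,-9.5],"roll": 0},{"translation": [0,7.9,-8.3],"roll": 0},{"translation": [0,9.2,-7.0],"roll": 0},{"translation": [0,10.2,-5.4],"roll": 0},{"translation": [0,10.8,-3.7],"roll": 0},{"translation": [0,11.4,-2.0],"roll": 0},{"translation": [0,8.6,-0.3],"roll": 0},{"translation": [0,0,0],"roll": 0},{"translation": [0,0,0],"roll": 0}]}}

```text
time: 10.1
tool_pos: [0.5738, 0.0529, 0.095]
tool_rot: [3.14, -0.002, -0.084]
contact_force: [-3.9, -3.4, 12.4]
opening: 0.0088
grip_force: 30.0
```

>>> {"fn": "step_arm", "kwargs": {"commands": [{"translation": [0,0,0],"roll": 0},{"translation": [0,0,0],"roll": 0},{"translation": [0,0,0],"roll": 0},{"translation": [0,0,0],"roll": 0},{"translation": [0,0,-20],"roll": 0},{"translation": [0,0,-20],"roll": 0},{"translation": [0,0,-20],"roll": 0},{"translation": [0,0,0],"roll": 0}], "fingers": 0.33}}

```text
time: 10.77
tool_pos: [0.5756, 0.0552, 0.1555]
tool_rot: [-3.142, -0.006, -0.083]
contact_force: [0.4, -0.3, 0.1]
opening: 0.0305
grip_force: 0.0
```

```bash
cat > look.py <<'E'
import sys
from h import *
t=sys.argv[1]
for c in("top","scene"):
    im=read_camera(c);cv2.imwrite(f"pics/{c}{t}.png",im[:,:,::-1])
    print(c,{n:[(np.round(d["at"],3).tolist(),round(d["confidence"],2)) for d in search_frame(c,n)][:5] for n in("jaw_flap","stop_flap","jaw_post","box1")})
a=cv2.imread(f"pics/top{t}.png")[140:320,150:550];b=cv2.imread(f"pics/scene{t}.png")[170:350,140:540]
cv2.imwrite(f"pics/m{t}.png",cv2.resize(np.vstack([a,b]),None,fx=1.66,fy=1.66,interpolation=cv2.INTER_CUBIC))
E
python3 look.py 1
```

```text
top {'jaw_flap': [([0.599, 0.378, 0.061], 0.31)], 'stop_flap': [([0.6, 0.376, 0.108], 0.58), ([0.439, -0.34, 0.084], 0.32)], 'jaw_post': [([0.541, 0.043, 0.033], 0.7), ([0.595, 0.377, 0.06], 0.38)], 'box1': [([0.279, -0.384, 0.087], 0.84), ([0.604, -0.383, 0.082], 0.75), ([0.605, -0.178, 0.085], 0.66), ([0.438, -0.34, 0.082], 0.6)]}
scene {'jaw_flap': [([0.588, 0.054, 0.072], 0.59), ([0.448, -0.245, 0.039], 0.42), ([0.485, -0.358, 0.084], 0.32)], 'stop_flap': [([0.602, 0.375, 0.07], 0.65), ([0.647, -0.19, 0.08], 0.47), ([0.585, 0.058, 0.073], 0.24)], 'jaw_post': [([0.577, 0.034, 0.028], 0.57)], 'box1': [([0.484, -0.356, 0.083], 0.82), ([0.628, -0.397, 0.074], 0.79), ([0.297, -0.401, 0.064], 0.71), ([0.455, -0.148, 0.07], 0.7), ([0.647, -0.192, 0.081], 0.59)]}
```

View pics/m1.png

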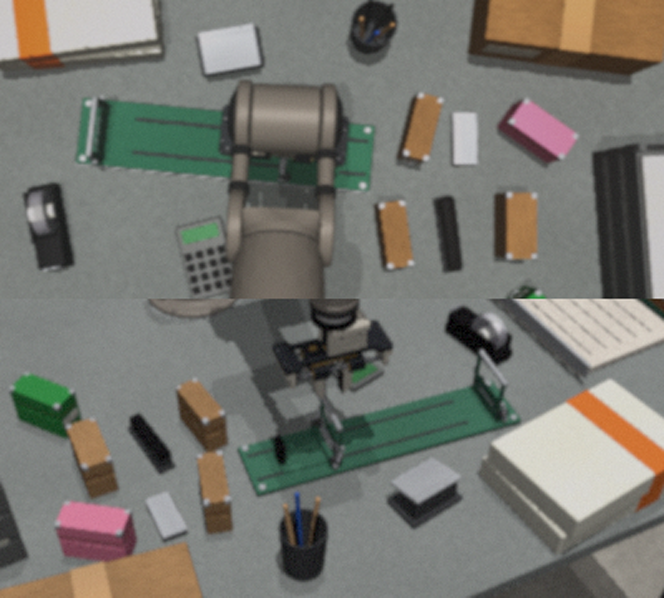

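Both flaps stand upright: the stop at m1 (90,130), and the jaw in the lower view at (330,440). Next I'll compute the box tops from corner pixels read off this picture.

```bash
python3 - <<'E'
from h import *
C=dict(A=[(419,95),(442,99),(430,165),(405,159)],B=[(378,205),(404,200),(413,264),(388,268)],C=[(505,194),(536,193),(536,258),(503,257)])
for n,c in C.items():
    P=np.array([ray("top",(150+u/1.66-.3,140+v/1.66-.3),.084) for u,v in c])
    e=(P[0]+P[1]-P[2]-P[3])/2
    w=np.linalg.norm((P[0]+P[3]-P[1]-P[2])/2)
    print(n,P.mean(0).round(4),"L",np.linalg.norm(e).round(3),"W",w.round(3),"yaw",np.arctan2(e[1],e[0]).round(3))
s=lambda s,x=0:np.round([.585+.0829*s+.9966*x,.159+.9966*s-.0829*x],4)
print(s(.215),s(.145),s(-.099))
E
python3 d.py .43 -.137 .15 .14
```

```text
A [ 0.6063 -0.1841  0.084 ] L 0.114 W 0.042 yaw -0.196
B [ 0.4271 -0.1362  0.084 ] L 0.108 W 0.044 yaw 0.152
C [ 0.4443 -0.3474  0.084 ] L 0.109 W 0.054 yaw -0.023
[0.6028 0.3733] [0.597  0.3035] [0.5768 0.0603]
at [0.5735 0.0553 0.1513] rot [ 3.141e+00  1.000e-03 -8.300e-02] t 11.27 F [0.2 0.6 1. ] open 0.0307 roll -0.223 tool mm [-168.9  170.4    1.3] norm 240
```

>>> {"fn": "step_arm", "kwargs": {"commands": [{"translation": [0,0,0],"roll": -0.1165},{"translation": [0,0,0],"roll": -0.1165},{"translation": [-21.7,21,0],"roll": 0},{"translation": [-21.7,21,0],"roll": 0},{"translation": [-21.7,21,0],"roll": 0},{"translation": [-21.7,21,0],"roll": 0},{"translation": [-21.7,21,0],"roll": 0},{"translation": [-21.7,21,0],"roll": 0},{"translation": [-21.7,21,0],"roll": 0},{"translation": [-21.7,21,0],"roll": 0},{"translation": [0,0,0],"roll": 0},{"translation": [0,0,0],"roll": 0}], "fingers": 0.78}}

```text
time: 12.27
tool_pos: [0.4266, -0.1376, 0.152]
tool_rot: [3.141, -0.0, 0.147]
contact_force: [1.0, 0.1, -0.2]
opening: 0.0718
grip_force: 0.0
```

```bash
python3 look.py 2; python3 d.py .427 -.137 .046 .15
```

```text
top {'jaw_flap': [([0.566, 0.013, 0.016], 0.33), ([0.599, 0.377, 0.061], 0.16)], 'stop_flap': [([0.599, 0.378, 0.11], 0.5)], 'jaw_post': [([0.569, 0.012, 0.024], 0.68), ([0.606, -0.178, 0.083], 0.36)], 'box1': [([0.605, -0.177, 0.085], 0.88), ([0.608, -0.383, 0.08], 0.73), ([0.442, -0.345, 0.086], 0.69), ([0.282, -0.386, 0.091], 0.67), ([0.469, -0.111, 0.086], 0.51)]}
scene {'jaw_flap': [([0.578, 0.054, 0.078], 0.7)], 'stop_flap': [([0.604, 0.375, 0.072], 0.48), ([0.449, -0.246, 0.039], 0.38)], 'jaw_post': [([0.577, 0.035, 0.032], 0.55)], 'box1': [([0.648, -0.192, 0.083], 0.68), ([0.452, -0.146, 0.069], 0.67), ([0.629, -0.399, 0.076], 0.62), ([0.8, -0.102, 0.071], 0.42)]}
at [ 0.4273 -0.1363  0.1518] rot [3.142 0.    0.151] t 12.77 F [ 0.4 -1.1  1.4] open 0.0714 roll 0.001 tool mm [ -0.4   0.7 105.8] norm 106
```

View pics/m2.png

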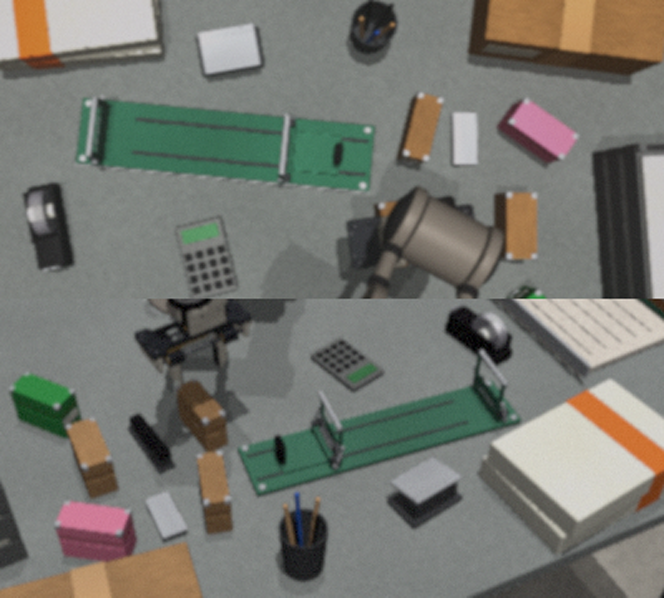

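The picture shows both ends standing and the gripper over box B, in the lower view at (200,400). Descending now.

>>> {"fn": "step_arm", "kwargs": {"commands": [{"translation": [0,0,20],"roll": 0},{"translation": [0,0,20],"roll": 0},{"translation": [0,0,20],"roll": 0},{"translation": [0,0,20],"roll": 0},{"translation": [0,0,16],"roll": 0},{"translation": [0,0,10],"roll": 0},{"translation": [0,0,0],"roll": 0}]}}

```text
time: 13.35
tool_pos: [0.426, -0.1359, 0.0441]
tool_rot: [-3.139, 0.003, 0.15]
contact_force: [-0.6, -0.9, 0.0]
opening: 0.0717
grip_force: 0.0
```

>>> {"fn": "step_arm", "kwargs": {"commands": [{"translation": [0,0,0],"roll": 0},{"translation": [0,0,0],"roll": 0},{"translation": [0,0,0],"roll": 0},{"translation": [0,0,0],"roll": 0},{"translation": [0,0,0],"roll": 0},{"translation": [0,0,-15],"roll": 0},{"translation": [0,0,-15],"roll": 0},{"translation": [0,0,0],"roll": 0}], "fingers": 0, "grip_force": 25}}

```text
time: 14.02
tool_pos: [0.4283, -0.1372, 0.0778]
tool_rot: [3.139, -0.003, 0.15]
contact_force: [1.0, -0.7, -3.2]
opening: 0.0437
grip_force: 24.9
```

```bash
python3 - <<'E'
import numpy as np
s=lambda s,x=0:np.round([.585+.0829*s+.9966*x,.159+.9966*s-.0829*x],4)
print(s(.165),s(.165,-.14))
E
python3 d.py .4582 .335 .076 -.083
```

```text
[0.5987 0.3234] [0.4592 0.335 ]
at [ 0.4283 -0.1372  0.0778] rot [ 3.139e+00 -3.000e-03  1.500e-01] t 14.02 F [ 1.  -0.7 -3.2] open 0.0437 roll 0.233 tool mm [  -9.3 -473.1    1.8] norm 473
```

>>> {"fn": "step_arm", "kwargs": {"commands": [{"translation": [0,0,0],"roll": 0.1165},{"translation": [0,0,0],"roll": 0.1165},{"translation": [0,-30,0],"roll": 0},{"translation": [0,-30,0],"roll": 0},{"translation": [0,-30,0],"roll": 0},{"translation": [0,-30,0],"roll": 0},{"translation": [0,-30,0],"roll": 0},{"translation": [0,-30,0],"roll": 0},{"translation": [0,-30,0],"roll": 0},{"translation": [0,-30,0],"roll": 0},{"translation": [0,-30,0],"roll": 0},{"translation": [0,-30,0],"roll": 0},{"translation": [0,-30,0],"roll": 0},{"translation": [0,-30,0],"roll": 0},{"translation": [0,-30,0],"roll": 0},{"translation": [0,-30,0],"roll": 0},{"translation": [0,-30,0],"roll": 0},{"translation": [0,-23,0],"roll": 0},{"translation": [0,0,0],"roll": 0},{"translation": [0,0,0],"roll": 0}]}}

```text
time: 15.68
tool_pos: [0.4656, 0.3354, 0.0746]
tool_rot: [3.14, 0.001, -0.081]
contact_force: [1.0, -1.8, -3.6]
opening: 0.0437
grip_force: 25.0
```

```bash
python3 d.py .5987 .3234 .076 -.083
```

```text
at [0.4656 0.3354 0.0746] rot [ 3.14e+00  1.00e-03 -8.10e-02] t 15.68 F [ 1.  -1.8 -3.6] open 0.0437 roll 0.002 tool mm [133.7   0.9  -1.4] norm 134
```

>>> {"fn": "step_arm", "kwargs": {"commands": [{"translation": [22,0,0],"roll": 0},{"translation": [22,0,0],"roll": 0},{"translation": [22,0,0],"roll": 0},{"translation": [22,0,0],"roll": 0},{"translation": [22,0,0],"roll": 0},{"translation": [22,1,0],"roll": 0},{"translation": [1.5,0,0],"roll": 0},{"translation": [0,0,0],"roll": 0},{"translation": [0,0,5],"roll": 0},{"translation": [0,0,5],"roll": 0},{"translation": [0,0,3],"roll": 0},{"translation": [0,0,0],"roll": 0},{"translation": [0,0,0],"roll": 0}]}}

```text
time: 16.77
tool_pos: [0.5987, 0.3227, 0.0625]
tool_rot: [3.141, 0.001, -0.083]
contact_force: [-0.3, 0.5, -3.2]
opening: 0.044
grip_force: 25.0
```

>>> {"fn": "step_arm", "kwargs": {"commands": [{"translation": [0,0,2],"roll": 0},{"translation": [0,0,0],"roll": 0},{"translation": [0,0,0],"roll": 0}]}}

```text
time: 17.02
tool_pos: [0.5993, 0.3227, 0.0609]
tool_rot: [3.142, -0.0, -0.083]
contact_force: [-0.5, 0.2, -3.2]
opening: 0.0441
grip_force: 25.0
```

>>> {"fn": "step_arm", "kwargs": {"commands": [{"translation": [0,0,1],"roll": 0},{"translation": [0,0,1],"roll": 0},{"translation": [0,0,1],"roll": 0},{"translation": [0,0,0],"roll": 0},{"translation": [0,0,0],"roll": 0}]}}

```text
time: 17.43
tool_pos: [0.5999, 0.3227, 0.0602]
tool_rot: [-3.141, -0.002, -0.083]
contact_force: [-3.0, -1.4, 8.8]
opening: 0.0441
grip_force: 25.0
```

>>> {"fn": "step_arm", "kwargs": {"commands": [{"translation": [0,0,0],"roll": 0},{"translation": [0,0,0],"roll": 0},{"translation": [0,0,0],"roll": 0},{"translation": [0,0,-8],"roll": 0},{"translation": [0,0,-15],"roll": 0},{"translation": [0,0,-25],"roll": 0},{"translation": [0,0,-30],"roll": 0},{"translation": [0,0,-30],"roll": 0},{"translation": [0,0,0],"roll": 0}], "fingers": 0.58}}

```text
time: 18.18
tool_pos: [0.6024, 0.3239, 0.1739]
tool_rot: [-3.136, -0.011, -0.083]
contact_force: [1.1, 0.2, 0.5]
opening: 0.053
grip_force: 0.0
```

```bash
python3 look.py 3; python3 d.py .607 -.184 .16 -.196
```

```text
top {'jaw_flap': [([0.571, 0.056, 0.112], 0.51)], 'stop_flap': [], 'jaw_post': [], 'box1': [([0.607, -0.385, 0.081], 0.87), ([0.604, -0.178, 0.085], 0.72), ([0.437, -0.339, 0.084], 0.72), ([0.279, -0.385, 0.09], 0.56), ([0.562, 0.342, 0.096], 0.5)]}
scene {'jaw_flap': [([0.579, 0.052, 0.079], 0.58)], 'stop_flap': [([0.608, 0.372, 0.081], 0.6)], 'jaw_post': [([0.647, -0.191, 0.084], 0.15)], 'box1': [([0.648, -0.19, 0.085], 0.88), ([0.629, -0.396, 0.076], 0.85), ([0.619, 0.305, 0.077], 0.82), ([0.483, -0.355, 0.085], 0.72), ([0.296, -0.4, 0.067], 0.68)]}
at [0.5991 0.3225 0.165 ] rot [ 3.141e+00  1.000e-03 -8.300e-02] t 18.68 F [0.7 1.  0. ] open 0.0537 roll 0.113 tool mm [106.3 495.2   5. ] norm 507
```

View pics/m3.png

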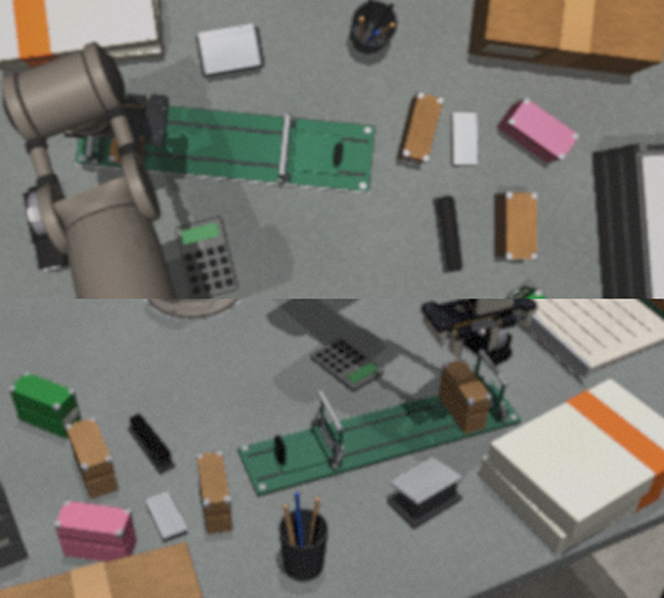

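Box B stands by the stop end, in the lower view at (463,395). A and C have not moved.

>>> {"fn": "step_arm", "kwargs": {"commands": [{"translation": [0,0,0],"roll": 0.113},{"translation": [6.6,31,0],"roll": 0},{"translation": [6.6,31,0],"roll": 0},{"translation": [6.6,31,0],"roll": 0},{"translation": [6.6,31,0],"roll": 0},{"translation": [6.6,31,0],"roll": 0},{"translation": [6.6,31,0],"roll": 0},{"translation": [6.6,31,0],"roll": 0},{"translation": [6.6,31,0],"roll": 0},{"translation": [6.6,31,0],"roll": 0},{"translation": [6.6,31,0],"roll": 0},{"translation": [6.6,31,0],"roll": 0},{"translation": [6.6,31,0],"roll": 0},{"translation": [6.6,31,0],"roll": 0},{"translation": [6.6,31,0],"roll": 0},{"translation": [6.6,31,0],"roll": 0},{"translation": [6.6,31,0],"roll": 0},{"translation": [0,0,0],"roll": 0},{"translation": [0,0,0],"roll": 0}], "fingers": 0.78}}

```text
time: 20.27
tool_pos: [0.6059, -0.1862, 0.1654]
tool_rot: [-3.141, 0.001, -0.199]
contact_force: [-0.3, 1.0, 0.4]
opening: 0.0716
grip_force: 0.0
```

```bash
python3 look.py 4|head -1; python3 d.py .607 -.184 .046 -.196
```

```text
top {'jaw_flap': [([0.571, 0.055, 0.111], 0.67)], 'stop_flap': [([0.601, 0.376, 0.11], 0.63)], 'jaw_post': [([0.569, 0.015, 0.023], 0.57)], 'box1': [([0.592, 0.324, 0.098], 0.96), ([0.591, -0.405, 0.084], 0.95), ([0.431, -0.343, 0.085], 0.86), ([0.278, -0.384, 0.09], 0.6), ([0.574, -0.158, 0.076], 0.53)]}
at [ 0.6064 -0.1839  0.166 ] rot [ 3.141 -0.    -0.195] t 20.77 F [0.3 0.2 0.6] open 0.0717 roll 0.001 tool mm [  0.6  -0.  120. ] norm 120
```

>>> {"fn": "step_arm", "kwargs": {"commands": [{"translation": [0,0,20],"roll": 0},{"translation": [0,0,20],"roll": 0},{"translation": [0,0,20],"roll": 0},{"translation": [0,0,20],"roll": 0},{"translation": [0,0,20],"roll": 0},{"translation": [0,0,12],"roll": 0},{"translation": [0,0,8],"roll": 0},{"translation": [0,0,0],"roll": 0},{"translation": [0,0,0],"roll": 0}]}}

```text
time: 21.52
tool_pos: [0.6066, -0.1845, 0.0463]
tool_rot: [3.141, -0.0, -0.196]
contact_force: [0.3, -0.6, 0.9]
opening: 0.0716
grip_force: 0.0
```

>>> {"fn": "step_arm", "kwargs": {"commands": [{"translation": [0,0,0],"roll": 0},{"translation": [0,0,0],"roll": 0},{"translation": [0,0,0],"roll": 0},{"translation": [0,0,0],"roll": 0},{"translation": [0,0,0],"roll": 0},{"translation": [0,0,-15],"roll": 0},{"translation": [0,0,-15],"roll": 0},{"translation": [0,0,0],"roll": 0},{"translation": [0,0,0],"roll": 0}], "fingers": 0, "grip_force": 25}}

```text
time: 22.27
tool_pos: [0.6065, -0.1846, 0.0761]
tool_rot: [3.141, -0.001, -0.196]
contact_force: [-0.1, 0.0, -4.5]
opening: 0.0445
grip_force: 24.6
```

```bash
python3 - <<'E'
import numpy as np
s=lambda s,x=0:np.round([.585+.0829*s+.9966*x,.159+.9966*s-.0829*x],4)
print(s(.091),s(.091,-.14))
E
python3 d.py .42 -.15 .076 -.083;python3 d.py .453 .261 .076 -.083
```

```text
[0.5925 0.2497] [0.453  0.2613]
at [ 0.6065 -0.1846  0.0761] rot [ 3.141e+00 -1.000e-03 -1.960e-01] t 22.27 F [-0.1  0.  -4.5] open 0.0445 roll -0.113 tool mm [-1.887e+02 -1.900e+01  1.000e-01] norm 190
at [ 0.6065 -0.1846  0.0761] rot [ 3.141e+00 -1.000e-03 -1.960e-01] t 22.27 F [-0.1  0.  -4.5] open 0.0445 roll -0.113 tool mm [-1.899e+02 -4.313e+02  1.000e-01] norm 471
```

>>> {"fn": "step_arm", "kwargs": {"commands": [{"translation": [0,0,0],"roll": -0.113},{"translation": [-23.7,-4,0],"roll": 0},{"translation": [-23.7,-4,0],"roll": 0},{"translation": [-23.7,-4,0],"roll": 0},{"translation": [-23.7,-4,0],"roll": 0},{"translation": [-23.7,-4,0],"roll": 0},{"translation": [-23.7,-4,0],"roll": 0},{"translation": [-23.7,-4,0],"roll": 0},{"translation": [-23.7,-4,0],"roll": 0},{"translation": [0,-30,0],"roll": 0},{"translation": [0,-30,0],"roll": 0},{"translation": [0,-30,0],"roll": 0},{"translation": [0,-30,0],"roll": 0},{"translation": [0,-30,0],"roll": 0},{"translation": [0,-30,0],"roll": 0},{"translation": [0,0,0],"roll": 0}]}}

```text
time: 23.6
tool_pos: [0.4341, 0.0466, 0.0751]
tool_rot: [-3.14, 0.002, -0.08]
contact_force: [-1.0, 0.3, -3.9]
opening: 0.0437
grip_force: 25.0
```

```bash
python3 d.py .453 .2613 .076 -.083
```

```text
at [0.4341 0.0466 0.0751] rot [-3.14e+00  2.00e-03 -8.00e-02] t 23.6 F [-1.   0.3 -3.9] open 0.0437 roll 0.003 tool mm [   1.1 -215.5   -0.9] norm 216
```

>>> {"fn": "step_arm", "kwargs": {"commands": [{"translation": [0,-30,0],"roll": 0},{"translation": [0,-30,0],"roll": 0},{"translation": [0,-30,0],"roll": 0},{"translation": [0,-30,0],"roll": 0},{"translation": [0,-30,0],"roll": 0},{"translation": [0,-30,0],"roll": 0},{"translation": [1,-35,0],"roll": 0.003},{"translation": [0,0,0],"roll": 0},{"translation": [0,0,0],"roll": 0}]}}

```text
time: 24.35
tool_pos: [0.4531, 0.2577, 0.0747]
tool_rot: [3.141, 0.001, -0.083]
contact_force: [-0.4, -0.3, -2.9]
opening: 0.0441
grip_force: 25.0
```

```bash
python3 d.py .5925 .2497 .0605 -.083
```

```text
at [0.4531 0.2577 0.0747] rot [ 3.141e+00  1.000e-03 -8.300e-02] t 24.35 F [-0.4 -0.3 -2.9] open 0.0441 roll -0.0 tool mm [139.6  -3.6  14.2] norm 140
```

>>> {"fn": "step_arm", "kwargs": {"commands": [{"translation": [20,-3,0],"roll": 0},{"translation": [20,0,0],"roll": 0},{"translation": [20,0,0],"roll": 0},{"translation": [20,0,0],"roll": 0},{"translation": [20,0,0],"roll": 0},{"translation": [20,0,0],"roll": 0},{"translation": [20,0,0],"roll": 0},{"translation": [0,0,0],"roll": 0},{"translation": [0,0,5],"roll": 0},{"translation": [0,0,5],"roll": 0},{"translation": [0,0,3],"roll": 0},{"translation": [0,0,1],"roll": 0},{"translation": [0,0,0],"roll": 0},{"translation": [0,0,0],"roll": 0}]}}

```text
time: 25.52
tool_pos: [0.5932, 0.2478, 0.0619]
tool_rot: [3.141, 0.0, -0.086]
contact_force: [-0.4, -0.6, -2.9]
opening: 0.0441
grip_force: 25.0
```

>>> {"fn": "step_arm", "kwargs": {"commands": [{"translation": [0,0,1],"roll": 0},{"translation": [0,0,1],"roll": 0},{"translation": [0,0,0],"roll": 0},{"translation": [0,0,0],"roll": 0}]}}

```text
time: 25.85
tool_pos: [0.5935, 0.2477, 0.0599]
tool_rot: [3.142, -0.0, -0.086]
contact_force: [-0.4, 0.5, -3.3]
opening: 0.0439
grip_force: 25.0
```

>>> {"fn": "step_arm", "kwargs": {"commands": [{"translation": [0,0,1],"roll": 0},{"translation": [0,0,1],"roll": 0},{"translation": [0,0,1],"roll": 0},{"translation": [0,0,0],"roll": 0},{"translation": [0,0,0],"roll": 0}]}}

```text
time: 26.27
tool_pos: [0.5935, 0.2478, 0.0588]
tool_rot: [-3.141, -0.001, -0.086]
contact_force: [-5.5, -0.8, 8.6]
opening: 0.0441
grip_force: 25.0
```

Contact. Releasing, lifting and looking again.

>>> {"fn": "step_arm", "kwargs": {"commands": [{"translation": [0,0,0],"roll": 0},{"translation": [0,0,0],"roll": 0},{"translation": [0,0,0],"roll": 0},{"translation": [0,0,-8],"roll": 0},{"translation": [0,0,-15],"roll": 0},{"translation": [0,0,-25],"roll": 0},{"translation": [0,0,-30],"roll": 0},{"translation": [0,0,-30],"roll": 0},{"translation": [0,0,0],"roll": 0}], "fingers": 0.58}}

```text
time: 27.02
tool_pos: [0.5968, 0.2486, 0.1725]
tool_rot: [-3.137, -0.011, -0.086]
contact_force: [0.6, -0.3, 1.3]
opening: 0.0531
grip_force: 0.0
```

```bash
python3 look.py 5; python3 d.py .444 -.349 .16 -.02
```

```text
top {'jaw_flap': [([0.57, 0.055, 0.11], 0.42)], 'stop_flap': [([0.568, 0.015, 0.016], 0.27), ([0.375, 0.166, 0.017], 0.18)], 'jaw_post': [([0.569, 0.013, 0.022], 0.74)], 'box1': [([0.607, -0.384, 0.083], 0.82), ([0.279, -0.384, 0.09], 0.81), ([0.551, 0.258, 0.098], 0.58), ([0.556, 0.327, 0.098], 0.56), ([0.435, 0.46, 0.048], 0.5)]}
scene {'jaw_flap': [([0.58, 0.053, 0.079], 0.73), ([0.607, 0.372, 0.082], 0.59)], 'stop_flap': [([0.609, 0.372, 0.081], 0.73)], 'jaw_post': [([0.576, 0.035, 0.028], 0.96)], 'box1': [([0.484, -0.356, 0.083], 0.93), ([0.628, -0.395, 0.076], 0.74), ([0.623, 0.308, 0.079], 0.67), ([0.62, 0.232, 0.078], 0.58), ([0.296, -0.398, 0.064], 0.58)]}
at [0.5933 0.2476 0.164 ] rot [ 3.141e+00  1.000e-03 -8.600e-02] t 27.52 F [-0.3  0.7 -0.1] open 0.0534 roll -0.066 tool mm [-137.3  599.4    4. ] norm 615
```

View pics/m5.png

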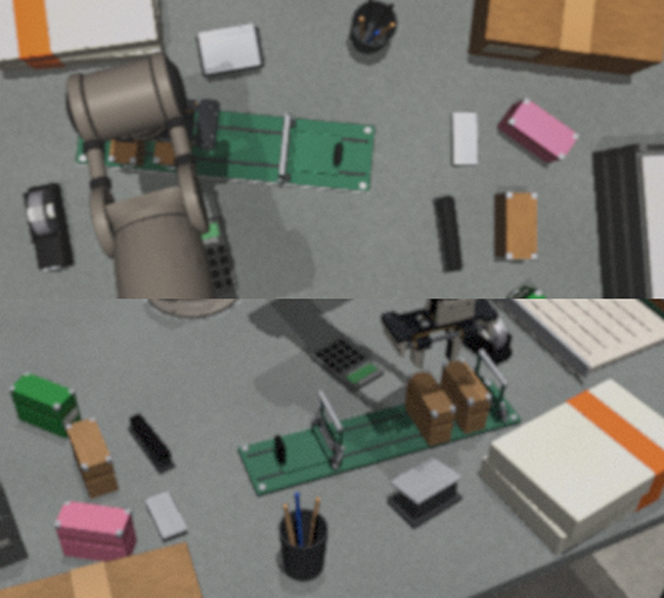

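Two boxes stand in the rack, in the lower view at (430,410) and (463,395). C has not moved (517,226).

>>> {"fn": "step_arm", "kwargs": {"commands": [{"translation": [0,0,0],"roll": -0.066},{"translation": [-7.2,33.3,0],"roll": 0},{"translation": [-7.2,33.3,0],"roll": 0},{"translation": [-7.2,33.3,0],"roll": 0},{"translation": [-7.2,33.3,0],"roll": 0},{"translation": [-7.2,33.3,0],"roll": 0},{"translation": [-7.2,33.3,0],"roll": 0},{"translation": [-7.2,33.3,0],"roll": 0},{"translation": [-7.2,33.3,0],"roll": 0},{"translation": [-7.2,33.3,0],"roll": 0},{"translation": [-7.2,33.3,0],"roll": 0},{"translation": [-7.2,33.3,0],"roll": 0},{"translation": [-7.2,33.3,0],"roll": 0},{"translation": [-7.2,33.3,0],"roll": 0},{"translation": [-7.2,33.3,0],"roll": 0},{"translation": [-7.2,33.3,0],"roll": 0},{"translation": [-7.2,33.3,0],"roll": 0},{"translation": [-7.2,33.3,0],"roll": 0},{"translation": [-7.2,33.3,0],"roll": 0},{"translation": [0,0,0],"roll": 0}], "fingers": 0.85}}

```text
time: 29.18
tool_pos: [0.4502, -0.3547, 0.1646]
tool_rot: [3.139, -0.0, -0.025]
contact_force: [0.2, 0.3, 0.5]
opening: 0.0782
grip_force: 0.0
```

```bash
python3 look.py 6; python3 d.py .444 -.349 .046 -.02
```

```text
top {'jaw_flap': [([0.573, 0.052, 0.112], 0.7)], 'stop_flap': [([0.603, 0.382, 0.107], 0.49), ([0.568, 0.015, 0.017], 0.42)], 'jaw_post': [([0.569, 0.013, 0.022], 0.94)], 'box1': [([0.605, -0.384, 0.084], 0.93), ([0.4, -0.334, 0.085], 0.84), ([0.595, 0.324, 0.098], 0.6), ([0.592, 0.246, 0.1], 0.58)]}
scene {'jaw_flap': [([0.58, 0.054, 0.075], 0.56)], 'stop_flap': [([0.608, 0.375, 0.085], 0.62), ([0.579, 0.033, 0.033], 0.56)], 'jaw_post': [([0.577, 0.035, 0.031], 0.98)], 'box1': [([0.484, -0.357, 0.085], 0.95), ([0.311, -0.398, 0.04], 0.83), ([0.621, 0.306, 0.08], 0.7), ([0.618, 0.233, 0.077], 0.69)]}
at [ 0.4523 -0.3482  0.1651] rot [ 3.141 -0.    -0.019] t 29.68 F [ 0.7 -0.2 -0.6] open 0.0779 roll 0.001 tool mm [ -8.2   0.9 119.1] norm 119
```

>>> {"fn": "step_arm", "kwargs": {"commands": [{"translation": [-8,1,20],"roll": 0},{"translation": [0,0,20],"roll": 0},{"translation": [0,0,20],"roll": 0},{"translation": [0,0,20],"roll": 0},{"translation": [0,0,19],"roll": 0},{"translation": [0,0,12],"roll": 0},{"translation": [0,0,8],"roll": 0},{"translation": [0,0,0],"roll": 0},{"translation": [0,0,0],"roll": 0}]}}

```text
time: 30.43
tool_pos: [0.4441, -0.3498, 0.0461]
tool_rot: [3.141, -0.0, -0.02]
contact_force: [0.3, -0.3, 0.8]
opening: 0.078
grip_force: 0.0
```

>>> {"fn": "step_arm", "kwargs": {"commands": [{"translation": [0,0,0],"roll": 0},{"translation": [0,0,0],"roll": 0},{"translation": [0,0,0],"roll": 0},{"translation": [0,0,0],"roll": 0},{"translation": [0,0,0],"roll": 0},{"translation": [0,0,-15],"roll": 0},{"translation": [0,0,-15],"roll": 0},{"translation": [0,0,-25],"roll": 0},{"translation": [0,0,0],"roll": 0},{"translation": [0,0,0],"roll": 0}], "fingers": 0, "grip_force": 30}}

```text
time: 31.27
tool_pos: [0.4441, -0.3501, 0.1013]
tool_rot: [3.14, -0.001, -0.02]
contact_force: [0.3, -0.1, -4.2]
opening: 0.0521
grip_force: 29.9
```

```bash
python3 - <<'E'
import numpy as np
s=lambda s,x=0:np.round([.585+.0829*s+.9966*x,.159+.9966*s-.0829*x],4)
print(s(.012),s(.012,-.15))
E
python3 d.py .4365 .1834 .1 -.083
```

```text
[0.586 0.171] [0.4365 0.1834]
at [ 0.4441 -0.3501  0.1013] rot [ 3.14e+00 -1.00e-03 -2.00e-02] t 31.27 F [ 0.3 -0.1 -4.2] open 0.0521 roll 0.063 tool mm [ -51.9 -531.1    1.3] norm 534
```

>>> {"fn": "step_arm", "kwargs": {"commands": [{"translation": [0,0,-8],"roll": 0.063},{"translation": [-3.2,-33,0],"roll": 0},{"translation": [-3.2,-33,0],"roll": 0},{"translation": [-3.2,-33,0],"roll": 0},{"translation": [-3.2,-33,0],"roll": 0},{"translation": [-3.2,-33,0],"roll": 0},{"translation": [-3.2,-33,0],"roll": 0},{"translation": [-3.2,-33,0],"roll": 0},{"translation": [-3.2,-33,0],"roll": 0},{"translation": [-3.2,-33,3],"roll": 0},{"translation": [-3.2,-33,5],"roll": 0},{"translation": [-3.2,-33,5],"roll": 0},{"translation": [-3.2,-33,5],"roll": 0},{"translation": [-3.2,-33,5],"roll": 0},{"translation": [-3.2,-33,5],"roll": 0},{"translation": [-3.2,-33,5],"roll": 0},{"translation": [-3.2,-33,0],"roll": 0},{"translation": [0,0,0],"roll": 0},{"translation": [0,0,0],"roll": 0}]}}

```text
time: 32.85
tool_pos: [0.4352, 0.1819, 0.0743]
tool_rot: [3.141, 0.003, -0.08]
contact_force: [-0.0, -0.0, -4.6]
opening: 0.052
grip_force: 29.9
```

```bash
python3 d.py .586 .171 .058 -.083
```

```text
at [0.4352 0.1819 0.0743] rot [ 3.141e+00  3.000e-03 -8.000e-02] t 32.85 F [-0.  -0.  -4.6] open 0.052 roll 0.003 tool mm [151.2  -1.7  16.3] norm 152
```

>>> {"fn": "step_arm", "kwargs": {"commands": [{"translation": [20,-2,0],"roll": 0.003},{"translation": [20,0,0],"roll": 0},{"translation": [20,0,0],"roll": 0},{"translation": [20,0,0],"roll": 0},{"translation": [20,0,0],"roll": 0},{"translation": [20,0,0],"roll": 0},{"translation": [20,0,0],"roll": 0},{"translation": [11,0,0],"roll": 0},{"translation": [0,0,0],"roll": 0},{"translation": [0,0,5],"roll": 0},{"translation": [0,0,5],"roll": 0},{"translation": [0,0,3],"roll": 0},{"translation": [0,0,1],"roll": 0},{"translation": [0,0,0],"roll": 0},{"translation": [0,0,0],"roll": 0}]}}

```text
time: 34.1
tool_pos: [0.587, 0.1698, 0.0619]
tool_rot: [3.141, 0.0, -0.086]
contact_force: [0.4, -0.6, -4.1]
opening: 0.0516
grip_force: 29.9
```

>>> {"fn": "step_arm", "kwargs": {"commands": [{"translation": [0,0,1],"roll": 0},{"translation": [0,0,1],"roll": 0},{"translation": [0,0,1],"roll": 0},{"translation": [0,0,0],"roll": 0},{"translation": [0,0,0],"roll": 0}]}}

```text
time: 34.52
tool_pos: [0.5873, 0.1697, 0.0589]
tool_rot: [3.142, -0.0, -0.086]
contact_force: [-0.6, 0.4, -3.5]
opening: 0.0519
grip_force: 29.9
```

>>> {"fn": "step_arm", "kwargs": {"commands": [{"translation": [0,0,1],"roll": 0},{"translation": [0,0,1],"roll": 0},{"translation": [0,0,0],"roll": 0},{"translation": [0,0,0],"roll": 0}]}}

```text
time: 34.85
tool_pos: [0.5874, 0.1697, 0.0586]
tool_rot: [-3.142, -0.001, -0.086]
contact_force: [-4.8, -1.8, 8.7]
opening: 0.0519
grip_force: 29.9
```

>>> {"fn": "step_arm", "kwargs": {"commands": [{"translation": [0,0,0],"roll": 0},{"translation": [0,0,0],"roll": 0},{"translation": [0,0,0],"roll": 0},{"translation": [0,0,-8],"roll": 0},{"translation": [0,0,-15],"roll": 0},{"translation": [0,0,-25],"roll": 0},{"translation": [0,0,-30],"roll": 0},{"translation": [0,0,-30],"roll": 0},{"translation": [0,0,0],"roll": 0}], "fingers": 0.67}}

```text
time: 35.6
tool_pos: [0.5907, 0.1702, 0.1722]
tool_rot: [-3.139, -0.012, -0.086]
contact_force: [0.6, -0.1, 1.0]
opening: 0.0615
grip_force: 0.0
```

```bash
python3 d.py .5647 -.0852 .16 -.083
```

```text
at [0.5907 0.1702 0.1722] rot [-3.139 -0.012 -0.086] t 35.6 F [ 0.6 -0.1  1. ] open 0.0615 roll -0.003 tool mm [ -4.7 256.7  12.2] norm 257
```

>>> {"fn": "step_arm", "kwargs": {"commands": [{"translation": [0,32,0],"roll": -0.003},{"translation": [-1,32,0],"roll": 0},{"translation": [0,32,0],"roll": 0},{"translation": [-1,32,0],"roll": 0},{"translation": [0,32,0],"roll": 0},{"translation": [0,32,0],"roll": 0},{"translation": [0,32,0],"roll": 0},{"translation": [0,32,0],"roll": 0},{"translation": [0,0,0],"roll": 0},{"translation": [0,0,0],"roll": 0}], "fingers": 0}}

```text
time: 36.43
tool_pos: [0.5638, -0.0868, 0.165]
tool_rot: [-3.142, -0.0, -0.086]
contact_force: [0.4, 0.5, 0.3]
opening: 0.0014
grip_force: 0.0
```

```bash
python3 look.py 7 >/dev/null; python3 d.py .5647 -.0852 .034 -.083
```

```text
at [ 0.564  -0.0847  0.1649] rot [ 3.142 -0.    -0.082] t 36.93 F [ 0.4 -0.4  0.2] open 0.0003 roll 0.001 tool mm [  0.7   0.4 130.9] norm 131
```

View pics/m7.png

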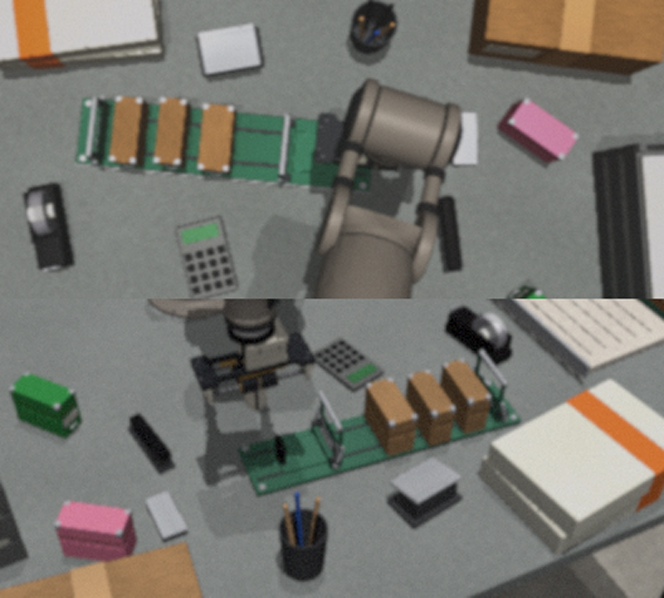

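All three boxes stand in line between the upright ends (217, 171 and 127 along y). I'll zoom in to check the depth alignment before squeezing.

Run:
```python
import cv2
a=cv2.imread("pics/top7.png")[190:262,190:336]
cv2.imwrite("pics/z7.png",cv2.resize(a,None,fx=5.4,fy=5.4,interpolation=cv2.INTER_CUBIC))
```

```text
(no output)
```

View pics/z7.png

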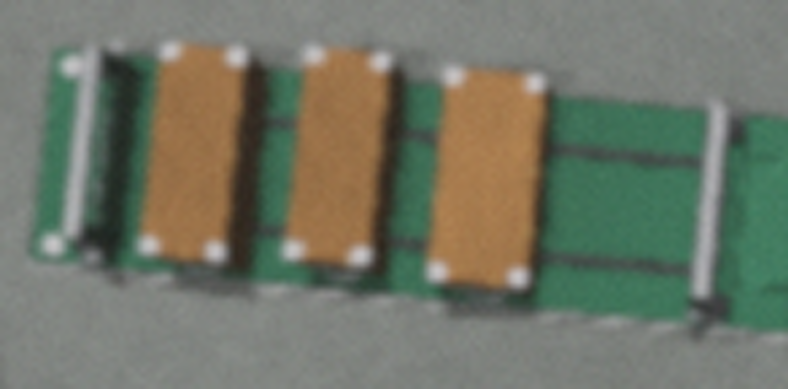

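Run:
```python
from h import *
R=np.array([[.9966,-.0829],[.0829,.9966]])
f=lambda u,v,z:R@(ray("top",(190+u/5.4-.4,190+v/5.4-.4),z)[:2]-[.585,.159])
for n,c in dict(B=[(163,45),(245,50),(225,260),(140,250)],A=[(305,48),(390,57),(370,265),(284,255)],C=[(445,68),(545,75),(527,288),(428,277)]).items():
    P=np.array([f(*q,.096) for q in c]);e=(P[0]+P[1]-P[2]-P[3])/2;print(n,P.mean(0).round(4),"yaw in rack",np.round(np.arctan2(e[1],e[0]),3))
for c in [[(93,48),(72,240)],[(718,103),(703,297)]]: print("bar",np.mean([f(*q,.106) for q in c],0).round(4))
print("back-left",f(55,48,.012),"front-left",f(32,262,.012))
```

```text
B [0.0003 0.1653] yaw in rack 0.004
A [0.0049 0.0905] yaw in rack 0.005
C [0.0014 0.0122] yaw in rack 0.017
bar [-0.0023  0.2207]
bar [-0.0003 -0.1051]
back-left [0.05760229 0.26408857] front-left [-0.0616377   0.26363375]
```

A sits about 6 mm too far back. I'll regrip it at its release pose and move it 6 mm towards the front.

```bash
python3 d.py .5935 .2478 .165 -.085
```

```text
at [ 0.564  -0.0847  0.1649] rot [ 3.142 -0.    -0.082] t 36.93 F [ 0.4 -0.4  0.2] open 0.0003 roll 0.003 tool mm [ 1.100e+00 -3.338e+02 -1.000e-01] norm 334
```

>>> {"fn": "step_arm", "kwargs": {"commands": [{"translation": [0,-30,0],"roll": 0.003},{"translation": [0,-30,0],"roll": 0},{"translation": [0,-30,0],"roll": 0},{"translation": [0,-30,0],"roll": 0},{"translation": [0,-30,0],"roll": 0},{"translation": [0,-30,0],"roll": 0},{"translation": [0,-30,0],"roll": 0},{"translation": [0,-30,0],"roll": 0},{"translation": [0,-30,0],"roll": 0},{"translation": [0,-30,0],"roll": 0},{"translation": [0,-30,0],"roll": 0},{"translation": [1,-4,0],"roll": 0},{"translation": [0,0,0],"roll": 0},{"translation": [0,0,0],"roll": 0},{"translation": [0,0,0],"roll": 0}], "fingers": 0.58}}

```text
time: 38.18
tool_pos: [0.5936, 0.2462, 0.1648]
tool_rot: [3.141, 0.0, -0.087]
contact_force: [0.3, 1.2, 0.2]
opening: 0.0531
grip_force: 0.0
```

```bash
python3 d.py .5935 .2478 .061 -.085
```

```text
at [0.5936 0.2462 0.1648] rot [ 3.141  0.    -0.087] t 38.18 F [0.3 1.2 0.2] open 0.0531 roll -0.002 tool mm [ -0.2  -1.5 103.8] norm 104
```

>>> {"fn": "step_arm", "kwargs": {"commands": [{"translation": [0,-1.6,20],"roll": 0},{"translation": [0,0,20],"roll": 0},{"translation": [0,0,15],"roll": 0},{"translation": [0,0,10],"roll": 0},{"translation": [0,0,10],"roll": 0},{"translation": [0,0,10],"roll": 0},{"translation": [0,0,10],"roll": 0},{"translation": [0,0,5],"roll": 0},{"translation": [0,0,0],"roll": 0},{"translation": [0,0,0],"roll": 0}]}}

```text
time: 39.02
tool_pos: [0.5939, 0.249, 0.0649]
tool_rot: [3.141, -0.0, -0.086]
contact_force: [0.1, -0.2, 0.9]
opening: 0.0532
grip_force: 0.0
```

>>> {"fn": "step_arm", "kwargs": {"commands": [{"translation": [0,0,0],"roll": 0},{"translation": [0,0,0],"roll": 0},{"translation": [0,0,0],"roll": 0},{"translation": [0,0,0],"roll": 0},{"translation": [0,0,-5],"roll": 0},{"translation": [-3,0,0],"roll": 0},{"translation": [-3,0,0],"roll": 0},{"translation": [0,0,0],"roll": 0},{"translation": [0,0,0],"roll": 0},{"translation": [0,0,3],"roll": 0},{"translation": [0,0,2],"roll": 0},{"translation": [0,0,0],"roll": 0},{"translation": [0,0,0],"roll": 0}], "fingers": 0, "grip_force": 25}}

```text
time: 40.1
tool_pos: [0.5878, 0.2491, 0.0652]
tool_rot: [3.141, -0.0, -0.086]
contact_force: [-2.4, -2.4, 3.0]
opening: 0.0438
grip_force: 25.0
```

>>> {"fn": "step_arm", "kwargs": {"commands": [{"translation": [0,0,0],"roll": 0},{"translation": [0,0,0],"roll": 0},{"translation": [0,0,0],"roll": 0},{"translation": [0,0,-8],"roll": 0},{"translation": [0,0,-15],"roll": 0},{"translation": [0,0,-20],"roll": 0},{"translation": [0,0,-28],"roll": 0},{"translation": [0,0,-30],"roll": 0},{"translation": [0,0,0],"roll": 0},{"translation": [0,0,0],"roll": 0}], "fingers": 0.58}}

```text
time: 40.93
tool_pos: [0.5889, 0.25, 0.1686]
tool_rot: [-3.14, -0.005, -0.086]
contact_force: [0.0, -0.2, 0.3]
opening: 0.0534
grip_force: 0.0
```

>>> {"fn": "step_arm", "kwargs": {"commands": [{"translation": [0,30,0],"roll": -0.003},{"translation": [0,30,0],"roll": 0},{"translation": [0,30,0],"roll": 0},{"translation": [0,30,0],"roll": 0},{"translation": [0,30,0],"roll": 0},{"translation": [1,30,0],"roll": 0},{"translation": [1,30,0],"roll": 0},{"translation": [1,30,0],"roll": 0},{"translation": [1,30,0],"roll": 0},{"translation": [0,30,0],"roll": 0},{"translation": [0,30,0],"roll": 0},{"translation": [0,5,0],"roll": 0},{"translation": [0,0,0],"roll": 0},{"translation": [0,0,0],"roll": 0},{"translation": [0,0,0],"roll": 0}], "fingers": 0}}

```text
time: 42.18
tool_pos: [0.5636, -0.0834, 0.1654]
tool_rot: [-3.141, 0.001, -0.082]
contact_force: [-0.0, 1.0, -0.5]
opening: 0.0005
grip_force: 0.0
```

```bash
python3 d.py .5640 -.0862 .034 -.083
python3 - <<'E'
from h import *
im=read_camera("top");cv2.imwrite("pics/top8.png",im[:,:,::-1])
cv2.imwrite("pics/z8.png",cv2.resize(im[190:262,190:336,::-1],None,fx=5.4,fy=5.4,interpolation=cv2.INTER_CUBIC))
E
```

```text
at [ 0.5636 -0.0834  0.1654] rot [-3.141e+00  1.000e-03 -8.200e-02] t 42.18 F [-0.   1.  -0.5] open 0.0005 roll 0.001 tool mm [  0.6   2.8 131.4] norm 131
```

View pics/z8.png

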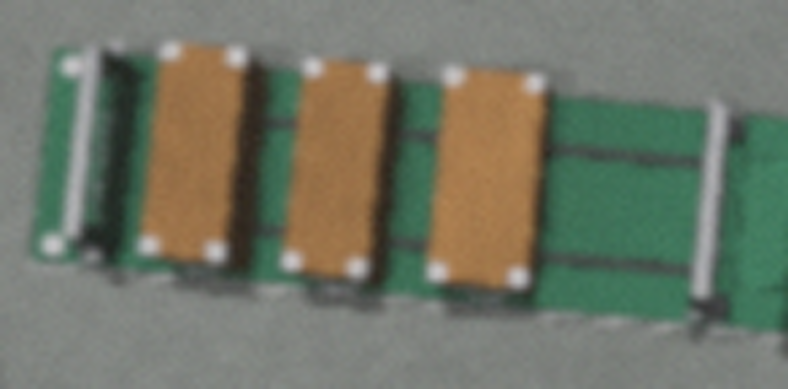

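The row is aligned now: tops at about y 48, 62 and 70, along the rack's tilt. Going down behind the post.

>>> {"fn": "step_arm", "kwargs": {"commands": [{"translation": [0,3,20],"roll": 0},{"translation": [0,0,20],"roll": 0},{"translation": [0,0,20],"roll": 0},{"translation": [0,0,20],"roll": 0},{"translation": [0,0,20],"roll": 0},{"translation": [0,0,16],"roll": 0},{"translation": [0,0,10],"roll": 0},{"translation": [0,0,5],"roll": 0},{"translation": [0,0,0],"roll": 0},{"translation": [0,0,0],"roll": 0}]}}

```text
time: 43.07
tool_pos: [0.564, -0.0874, 0.0355]
tool_rot: [3.141, -0.001, -0.083]
contact_force: [0.1, -0.5, 0.4]
opening: 0.0003
grip_force: 0.0
```

>>> {"fn": "step_arm", "kwargs": {"commands": [{"translation": [0,-5,0],"roll": 0},{"translation": [0,-5,0],"roll": 0},{"translation": [0,-5,0],"roll": 0},{"translation": [0,-5,0],"roll": 0},{"translation": [0,-5,0],"roll": 0},{"translation": [0,-5,0],"roll": 0},{"translation": [0,-5,0],"roll": 0},{"translation": [0,-5,0],"roll": 0},{"translation": [0,0,0],"roll": 0}]}}

```text
time: 43.82
tool_pos: [0.5669, -0.0466, 0.0349]
tool_rot: [-3.141, 0.0, -0.083]
contact_force: [-0.6, -0.3, -0.5]
opening: 0.0008
grip_force: 0.0
```

>>> {"fn": "step_arm", "kwargs": {"commands": [{"translation": [0,-5,0],"roll": 0},{"translation": [0,-5,0],"roll": 0},{"translation": [0,-5,0],"roll": 0},{"translation": [0,-5,0],"roll": 0},{"translation": [0,-5,0],"roll": 0},{"translation": [0,-5,0],"roll": 0},{"translation": [0,-5,0],"roll": 0},{"translation": [0,-5,0],"roll": 0},{"translation": [0,-5,0],"roll": 0},{"translation": [0,-5,0],"roll": 0},{"translation": [0,-5,0],"roll": 0},{"translation": [0,-5,0],"roll": 0}]}}

```text
time: 44.82
tool_pos: [0.5719, 0.0125, 0.0348]
tool_rot: [3.142, 0.0, -0.083]
contact_force: [-0.3, -2.3, -0.8]
opening: 0.0002
grip_force: 1.2
```

```bash
python3 - <<'E'
from h import *
im=read_camera("top");sc=read_camera("scene")
v=np.vstack([cv2.resize(im[185:267,190:420,::-1],None,fx=3.2,fy=3.2),cv2.resize(sc[210:300,275:505,::-1],None,fx=3.2,fy=3.2)])
cv2.imwrite("pics/z9.png",v);print(v.shape)
E
python3 d.py .58 .1 .034 -.083
```

```text
(550, 736, 3)
at [0.5719 0.0131 0.0349] rot [-3.141  0.    -0.083] t 44.92 F [ 0.5  0.5 -0.2] open 0.0003 roll 0.0 tool mm [  0.9 -87.3   0.9] norm 87
```

View pics/z9.png

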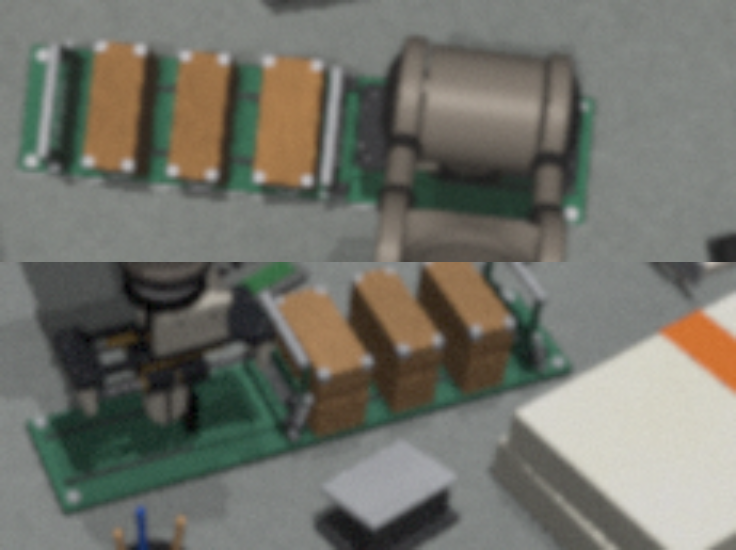

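The jaw is upright and about to meet box C, in the upper view at (330,130). All boxes are still standing.

>>> {"fn": "step_arm", "kwargs": {"commands": [{"translation": [0,-4,0],"roll": 0},{"translation": [0,-4,0],"roll": 0},{"translation": [0,-4,0],"roll": 0},{"translation": [0,-4,0],"roll": 0},{"translation": [0,-4,0],"roll": 0},{"translation": [0,-4,0],"roll": 0},{"translation": [0,-4,0],"roll": 0},{"translation": [0,-4,0],"roll": 0},{"translation": [0,-4,0],"roll": 0},{"translation": [0,-4,0],"roll": 0},{"translation": [0,-4,0],"roll": 0},{"translation": [0,-4,0],"roll": 0},{"translation": [0,-4,0],"roll": 0},{"translation": [0,-4,0],"roll": 0},{"translation": [0,-4,0],"roll": 0},{"translation": [0,-4,0],"roll": 0},{"translation": [0,-4,0],"roll": 0},{"translation": [0,-4,0],"roll": 0},{"translation": [0,-4,0],"roll": 0}]}}

```text
time: 46.5
tool_pos: [0.5782, 0.0873, 0.0349]
tool_rot: [3.14, 0.0, -0.083]
contact_force: [-0.5, -9.0, 0.4]
opening: 0.0002
grip_force: 4.4
```

>>> {"fn": "step_arm", "kwargs": {"commands": [{"translation": [0,-2,0],"roll": 0},{"translation": [0,-2,0],"roll": 0},{"translation": [0,-2,0],"roll": 0}]}}

```text
time: 46.75
tool_pos: [0.5786, 0.0932, 0.0349]
tool_rot: [3.14, 0.0, -0.083]
contact_force: [-0.9, -8.8, 0.5]
opening: 0.0001
grip_force: 4.3
```

>>> {"fn": "step_arm", "kwargs": {"commands": [{"translation": [0,-1.5,0],"roll": 0},{"translation": [0,-1.5,0],"roll": 0}]}}

```text
time: 46.92
tool_pos: [0.5789, 0.0962, 0.0349]
tool_rot: [3.14, 0.0, -0.083]
contact_force: [-0.1, -8.2, -0.3]
opening: 0.0005
grip_force: 4.3
```

>>> {"fn": "step_arm", "kwargs": {"commands": [{"translation": [0,-1.5,0],"roll": 0},{"translation": [0,-1.5,0],"roll": 0}]}}

```text
time: 47.08
tool_pos: [0.5792, 0.0991, 0.0349]
tool_rot: [3.14, 0.0, -0.083]
contact_force: [-0.6, -9.0, 0.6]
opening: 0.0006
grip_force: 4.3
```

>>> {"fn": "step_arm", "kwargs": {"commands": [{"translation": [0,-1,0],"roll": 0},{"translation": [0,-1,0],"roll": 0}]}}

```text
time: 47.25
tool_pos: [0.5793, 0.1011, 0.0349]
tool_rot: [3.14, 0.0, -0.083]
contact_force: [-1.1, -7.9, 0.8]
opening: 0.0005
grip_force: 4.3
```

>>> {"fn": "step_arm", "kwargs": {"commands": [{"translation": [0,-1,0],"roll": 0},{"translation": [0,-1,0],"roll": 0}]}}

```text
time: 47.42
tool_pos: [0.5795, 0.1031, 0.0349]
tool_rot: [3.14, 0.0, -0.083]
contact_force: [-0.5, -8.6, 0.6]
opening: 0.0002
grip_force: 4.3
```

>>> {"fn": "step_arm", "kwargs": {"commands": [{"translation": [0,-1,0],"roll": 0},{"translation": [0,-1,0],"roll": 0}]}}

```text
time: 47.58
tool_pos: [0.5796, 0.105, 0.0349]
tool_rot: [3.14, 0.0, -0.083]
contact_force: [-0.3, -8.1, -0.1]
opening: 0.0006
grip_force: 4.3
```

>>> {"fn": "step_arm", "kwargs": {"commands": [{"translation": [0,-1,0],"roll": 0}]}}

```text
time: 47.67
tool_pos: [0.5797, 0.106, 0.0349]
tool_rot: [3.14, 0.0, -0.083]
contact_force: [-0.8, -8.6, 0.8]
opening: 0.0004
grip_force: 4.3
```

>>> {"fn": "step_arm", "kwargs": {"commands": [{"translation": [0,-1,0],"roll": 0}]}}

```text
time: 47.75
tool_pos: [0.5798, 0.107, 0.0349]
tool_rot: [3.14, 0.0, -0.083]
contact_force: [-0.6, -9.3, 1.8]
opening: 0.0004
grip_force: 4.3
```

>>> {"fn": "step_arm", "kwargs": {"commands": [{"translation": [0,-1,0],"roll": 0}]}}

```text
time: 47.83
tool_pos: [0.5799, 0.108, 0.0349]
tool_rot: [3.14, 0.0, -0.083]
contact_force: [-0.5, -9.0, -0.0]
opening: 0.0001
grip_force: 4.3
```

>>> {"fn": "step_arm", "kwargs": {"commands": [{"translation": [0,-1,0],"roll": 0}]}}

```text
time: 47.92
tool_pos: [0.58, 0.109, 0.0348]
tool_rot: [3.14, 0.0, -0.083]
contact_force: [-0.6, -8.4, 1.8]
opening: 0.0005
grip_force: 4.3
```

Run:
```python
from h import *
im=read_camera("top")
cv2.imwrite("pics/z10.png",cv2.resize(im[185:265,185:345,::-1],None,fx=5,fy=5,interpolation=cv2.INTER_CUBIC))
```

```text
(no output)
```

View pics/z10.png

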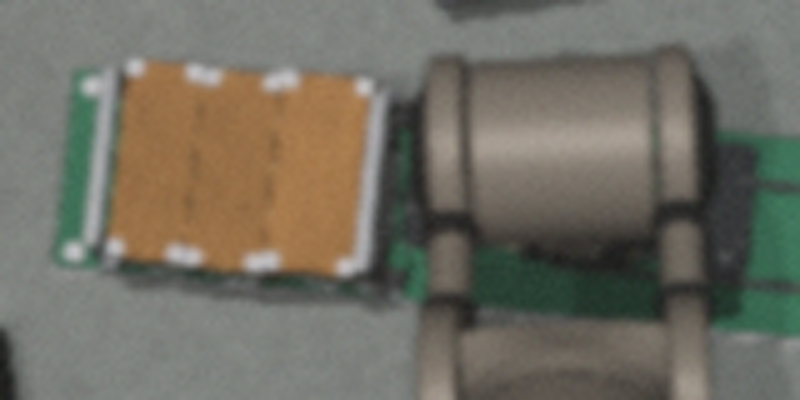

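The row is closed up, leaving only a sliver at the stop end (x≈118).

>>> {"fn": "step_arm", "kwargs": {"commands": [{"translation": [0,-1,0],"roll": 0}]}}

```text
time: 48.05
tool_pos: [0.5801, 0.1099, 0.0349]
tool_rot: [3.14, 0.0, -0.083]
contact_force: [-1.4, -10.3, 0.9]
opening: 0.0005
grip_force: 5.7
```

>>> {"fn": "step_arm", "kwargs": {"commands": [{"translation": [0,-1,0],"roll": 0}]}}

```text
time: 48.13
tool_pos: [0.5801, 0.1101, 0.0349]
tool_rot: [3.139, 0.0, -0.083]
contact_force: [-1.8, -16.9, 2.9]
opening: 0.0007
grip_force: 8.0
```

>>> {"fn": "step_arm", "kwargs": {"commands": [{"translation": [0,-0.5,0],"roll": 0}]}}

```text
time: 48.22
tool_pos: [0.5801, 0.1102, 0.0349]
tool_rot: [3.138, 0.0, -0.083]
contact_force: [-0.7, -16.3, 2.3]
opening: 0.0005
grip_force: 8.4
```

>>> {"fn": "step_arm", "kwargs": {"commands": [{"translation": [0,-0.5,0],"roll": 0}]}}

```text
time: 48.3
tool_pos: [0.5801, 0.1102, 0.0349]
tool_rot: [3.138, 0.001, -0.083]
contact_force: [-1.5, -18.5, 2.3]
opening: 0.0007
grip_force: 9.1
```

>>> {"fn": "step_arm", "kwargs": {"commands": [{"translation": [0,-0.5,0],"roll": 0}]}}

```text
time: 48.38
tool_pos: [0.5801, 0.1103, 0.0349]
tool_rot: [3.137, 0.001, -0.083]
contact_force: [-2.5, -18.7, 2.3]
opening: 0.0005
grip_force: 9.9
```

Stopped firm at about 18 N, so the row is seated. Backing off, lifting clear and checking.

>>> {"fn": "step_arm", "kwargs": {"commands": [{"translation": [0,0,0],"roll": 0},{"translation": [0,3,0],"roll": 0},{"translation": [0,10,0],"roll": 0},{"translation": [0,10,0],"roll": 0},{"translation": [0,5,-10],"roll": 0},{"translation": [0,0,-30],"roll": 0},{"translation": [0,0,-40],"roll": 0},{"translation": [0,0,-40],"roll": 0},{"translation": [0,25,-10],"roll": 0},{"translation": [0,35,0],"roll": 0},{"translation": [-10,35,0],"roll": 0},{"translation": [-10,35,0],"roll": 0},{"translation": [-10,35,0],"roll": 0},{"translation": [-10,35,0],"roll": 0},{"translation": [-10,35,0],"roll": 0},{"translation": [0,0,0],"roll": 0}]}}

```text
time: 49.72
tool_pos: [0.5069, -0.1501, 0.1658]
tool_rot: [3.14, -0.001, -0.088]
contact_force: [1.2, -0.4, -0.7]
opening: 0.0005
grip_force: 0.0
```

Run:
```python
from h import *
im=read_camera("top");sc=read_camera("scene")
v=np.vstack([cv2.resize(im[185:267,190:420,::-1],None,fx=3.2,fy=3.2,interpolation=cv2.INTER_CUBIC),cv2.resize(sc[210:300,275:505,::-1],None,fx=3.2,fy=3.2,interpolation=cv2.INTER_CUBIC)])
cv2.imwrite("pics/z11.png",v)
```

```text
(no output)
```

View pics/z11.png

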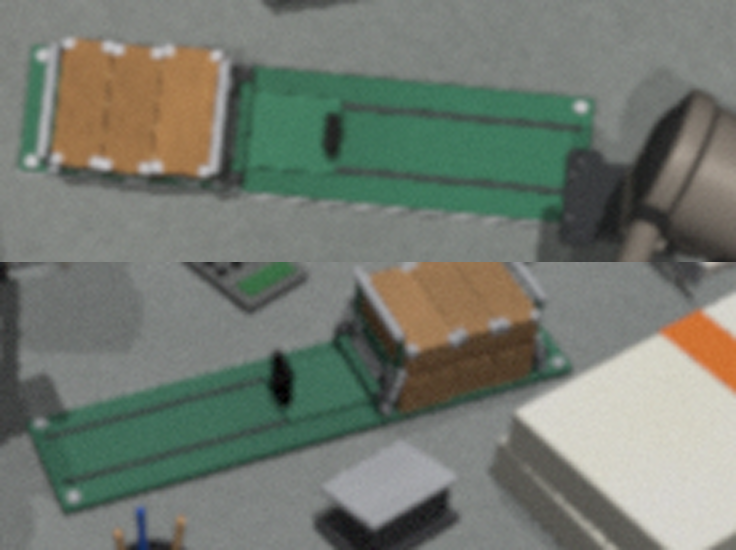

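The three boxes stand flush between the upright ends (upper view x 50–220), and the arm is clear.

```bash
python3 -c "from cell import hand_in;print(hand_in())"
```

```text
the job is handed in; nothing more can be done
None
```

I handed the job in at about 50 s: both ends are upright, and the three boxes found on the counter stand square, fronts forward, pressed snugly together (final push about 18 N) between them; the other things on the counter were not touched.

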